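# Reset the dosing counter of a guest laundry

## Task

Tidy the dosing counter for the next guest: nest all the loose dosing cups in the black drip tray in order of size, the largest outside and each one upright and fully down inside the next larger one, and put all four blue detergent tablets into the white tub. Once everything is put away, turn the red knob on the payment box clockwise all the way to its stop, hold it there for a moment, and let it spring back. Leave the other things on the counter as they are.

Things in the scene. Friction and masses are not known exactly. Their poses are not given: they have to be found in the camera images.
- cup1: blue cup, size 1 of 5 (1 largest), may be absent. Outer diameter 100 mm at rim, 94 at foot; 36 high, wall 3, floor 5 mm; 65 g +-30%. Upright handle on the rim at +x: 14 mm wide (y), 12 thick (x), 53 from axis to its middle, 36 to 70 mm above the foot; overhangs the rim 9 mm, so nest neighbours with handles 90+ degrees apart. Fits larger cups with 5 mm play. Origin: underside centre, z up
- cup2: green cup, size 2 of 5 (1 largest), may be absent. Outer diameter 84 mm at rim, 78 at foot; 36 high, wall 3, floor 5 mm; 58 g +-30%. Upright handle on the rim at +x: 14 mm wide (y), 12 thick (x), 45 from axis to its middle, 36 to 70 mm above the foot; overhangs the rim 9 mm, so nest neighbours with handles 90+ degrees apart. Fits larger cups with 5 mm play. Origin: underside centre, z up
- cup3: yellow cup, size 3 of 5 (1 largest), may be absent. Outer diameter 68 mm at rim, 62 at foot; 36 high, wall 3, floor 5 mm; 51 g +-30%. Upright handle on the rim at +x: 14 mm wide (y), 12 thick (x), 37 from axis to its middle, 36 to 70 mm above the foot; overhangs the rim 9 mm, so nest neighbours with handles 90+ degrees apart. Fits larger cups with 5 mm play. Origin: underside centre, z up
- cup4: orange cup, size 4 of 5 (1 largest), may be absent. Outer diameter 52 mm at rim, 46 at foot; 36 high, wall 3, floor 5 mm; 43 g +-30%. Upright handle on the rim at +x: 14 mm wide (y), 12 thick (x), 29 from axis to its middle, 36 to 70 mm above the foot; overhangs the rim 9 mm, so nest neighbours with handles 90+ degrees apart. Fits larger cups with 5 mm play. Origin: underside centre, z up
- cup5: red cup, size 5 of 5 (1 largest), may be absent. Outer diameter 36 mm at rim, 30 at foot; 36 high, wall 3, floor 5 mm; 36 g +-30%. Upright handle on the rim at +x: 14 mm wide (y), 12 thick (x), 21 from axis to its middle, 36 to 70 mm above the foot; overhangs the rim 9 mm, so nest neighbours with handles 90+ degrees apart. Fits larger cups with 5 mm play. Origin: underside centre, z up
- tray: black square drip tray, fixed, 150 x 150 mm outside, lip 12 mm high and 5 mm thick, floor 5 mm thick; origin: centre of its underside (on the counter), z up
- tub: white open round tub for tablets, fixed to the counter, 130 mm outer diameter at the rim, inner diameter 122 mm there and 114 mm at the floor, 40 mm high, floor 5 mm thick; origin: centre of its underside, z up
- tablet1: solid pressed detergent tablet, blue disc, 36 mm diameter, 20 mm high, 35 g, lying flat on the counter; origin: centre of its underside, z up at the start
- tablet2: solid pressed detergent tablet, blue disc, 36 mm diameter, 20 mm high, 35 g, lying flat on the counter; origin: centre of its underside, z up at the start
- tablet3: solid pressed detergent tablet, blue disc, 36 mm diameter, 20 mm high, 35 g, lying flat on the counter; origin: centre of its underside, z up at the start
- tablet4: solid pressed detergent tablet, blue disc, 36 mm diameter, 20 mm high, 35 g, lying flat on the counter; origin: centre of its underside, z up at the start
- paybox: white payment box fixed to the counter, 110 (x) x 130 (y) x 70 mm high with the red bar knob on top; origin: centre of its underside, z up
- knob_grip (a point): point on the vertical axis of the knob on the payment box at the height to grip, 93 mm above the counter. The red knob is a bar 42 mm long (along this point's x), 12 mm wide (y) and 26 mm tall, from 80 to 106 mm above the counter; the point turns with the knob, z up
- knob (a joint): angle of the knob: 0 at rest, grows clockwise seen from above to its stop at 1.2 rad; a spring (0.12 N m per rad) turns it back to 0 when it is let go
- softener: blue bottle with white cap, 68 mm diameter, 170 mm tall; bystander, to be left alone; origin: centre of its underside
- bleach: white bottle with red cap, 68 mm diameter, 160 mm tall; bystander, to be left alone; origin: centre of its underside
- starch: steel can with yellow label, 54 mm diameter, 100 mm tall; bystander, to be left alone; origin: centre of its underside
- beads: clear jar with orange lid, 60 mm diameter, 75 mm tall; bystander, to be left alone; origin: centre of its underside
- soapbox: cardboard soap box 62 x 42 x 35 mm; bystander, to be left alone; origin: centre of its underside
- salts: amber jar with green lid, 44 mm diameter, 50 mm tall; bystander, to be left alone; origin: centre of its underside
- brush: wooden block 50 x 110 x 22 mm (nail brush); bystander, to be left alone; origin: centre of its underside
There are look-alikes about, which are no part of the job. Of the things shaped like the paybox, the white one is meant.

How it is judged:
On the way, in this order (a step that is already met when the one before it is completed fails the run):
1. all cups present stand nested by size in the tray and all four tablets are in the tub (horizontal distance between each of cup1, cup2, cup3, cup4, cup5 and tray below 0.075 m and z of cup1 in the frame of tray below 0.009 m and angle between each of cup1, cup2, cup3, cup4, cup5's own z axis and vertical below 0.1 rad and horizontal distance between cup2 and cup1 below 0.008 m and z of cup2 in the frame of cup1 between 0.002 and 0.0085 m and horizontal distance between cup3 and cup1 below 0.016 m and z of cup3 in the frame of cup1 between 0.002 and 0.0135 m and horizontal distance between cup4 and cup1 below 0.024 m and z of cup4 in the frame of cup1 between 0.002 and 0.0185 m and horizontal distance between cup5 and cup1 below 0.032 m and z of cup5 in the frame of cup1 between 0.002 and 0.0235 m and z of cup2 in the frame of tray below 0.014 m and horizontal distance between cup3 and cup2 below 0.008 m and z of cup3 in the frame of cup2 between 0.002 and 0.0085 m and horizontal distance between cup4 and cup2 below 0.016 m and z of cup4 in the frame of cup2 between 0.002 and 0.0135 m and horizontal distance between cup5 and cup2 below 0.024 m and z of cup5 in the frame of cup2 between 0.002 and 0.0185 m and z of cup3 in the frame of tray below 0.019 m and horizontal distance between cup4 and cup3 below 0.008 m and z of cup4 in the frame of cup3 between 0.002 and 0.0085 m and horizontal distance between cup5 and cup3 below 0.016 m and z of cup5 in the frame of cup3 between 0.002 and 0.0135 m and z of cup4 in the frame of tray below 0.024 m and horizontal distance between cup5 and cup4 below 0.008 m and z of cup5 in the frame of cup4 between 0.002 and 0.0085 m and z of cup5 in the frame of tray below 0.029 m and horizontal distance between each of tablet1, tablet2, tablet3, tablet4 and tub below 0.058 m and z of each of tablet1, tablet2, tablet3, tablet4 in the frame of tub below 0.04 m), for 0.2 s.
2. the knob is held at its clockwise stop (value of joint knob above 1.08 rad), for 0.2 s.
At the end, for the whole second after the job is handed in: every cup present stands upright (within 0.1 rad) in the tray, each inside all larger ones and down on the floor of the next larger one present (within 3.5 mm), all four tablets lie in the tub below its rim, all at rest, and the knob is back within 0.1 rad of its rest position (all of step 1 and linear speed of each of cup1, cup2, cup3, cup4, cup5, tablet1, tablet2, tablet3, tablet4 below 0.03 m/s and value of joint knob below 0.1 rad); the robot touches nothing.
It fails at once if a bystander is moved by more than 4 cm or tipped over (distance of any of softener, bleach, starch, beads, soapbox, salts, brush from where it was at the start of the episode above 0.04 m or angle between any of softener, bleach, starch, beads, soapbox, salts, brush's own z axis and vertical above 0.6 rad).
Of cup1, cup2, cup3, cup4, cup5 only 3 to 5 are there at a start; the rules pass over those that are not, and their reading is None.
At some moment in a run one of cup1, cup2, cup3, cup4, cup5, tablet1, tablet2, tablet3, tablet4 may be knocked a few centimetres aside while the robot is not near it.
Once in a run the grip may slacken for a moment while it holds something.
It also fails if it takes over 210 s, if anything falls off the work surface, if the arm or the gripper's body presses on something with over 40 N, if the wrist force passes 120 N, or if a joint passes its speed limit or range.

## Robot

A 7-joint arm with a two-finger parallel gripper is mounted at the origin on the work surface. World frame = base frame: x ahead of the robot, y to its left, z up, the work surface at z = 0. Lengths are in m, angles in rad, forces in N, time in s.
With the tool pointing down it reaches from about 0.4 to 0.85 m from the base axis. Payload 10.4 kg.
Tool frame: the origin (TCP) lies at the very end of the fingers, on their centre line; the grasp point (between the pads) lies 19 mm behind it; z points along the fingers, y is the line along which they close (so a half turn about z gives the same grasp; the last joint's range is limited). The gripper opens to 87 mm and grips with 3 to 60 N. Pads are 19 mm wide; open, the fingers measure 117 mm over their backs; the gripper's body (75 mm by 190 mm) begins 51 mm behind the grasp point.
Start: joints at [-0.023, 0.332, -0.065, 1.46, 0.022, 1.35, -0.088], TCP at [0.625, 0, 0.223] pointing down, gripper open.
Joint ranges: [-2.6, 2.6], [-0.5, 2.12], [-1.47, 1.34], [0.16, 2.42], [-1.27, 4.41], [0.06, 2.06], [-2.6, 2.6]. Speed limits (rad/s): [2.22, 2.22, 2.79, 2.79, 3.14, 3.14, 3.14].

## Interface

Orientations are given as a unit quaternion [x, y, z, w].
In Python, from bench import status, camera, order gives the robot as it stands.
- The arm moves only by the tool jog_arm, never from a script. Its argument "plan" is a list of rows, each a list of 7 numbers: the turn, a rotation vector about the tool's x, y, z in rad, then the shift along the tool's x, y, z in mm, then the opening, from -1 (shut) to 1 (fully open). A call has 1 to 12 rows; each row is the pose to reach, as a shift and turn from the pose commanded when the call began, along the tool's axes at that moment; what a row does not reach only later rows make up. A row lasts 1/10 s, in which the tool goes at most 50 mm and 8.59 degrees, less where a joint would pass 70% of its speed; a pose out of reach is approached as far as the arm can. A call with a gripper value outside its range is refused whole. The fingers move at their own pace and stop on an object; "squeeze" is the grip in N (left out, the last holds). Time passes only in rows, so rows that repeat a pose let the fingers close. It gives the time, the measured TCP pose, the force, the opening and the grip force at its end, in the units of the state.
- status.read_state(): the state, without advancing time (a new reading comes with each control period).
- camera(name): name is "scene" or "side" or "wrist"; returns a dict with "image" (400x640x3 uint8, red, green, blue), "z_map" (400x640 float32, m along the optical axis (not along the pixel's ray), 0 where there is no reading), "fx", "fy", "cx", "cy" (pixels), "world_from_camera" (4x4, takes a point from camera to world coordinates); the wrist camera has in their place "mount" (4x4, takes a point from camera to tool coordinates, whose origin is the TCP and whose axes are the flange's). Camera axes: x right, y down, z forward; pixel columns grow to the right and rows downward; lengths in m; the calibration is good to about 2 mm. A picture is of the moment at which its call begins: read the wrist's pose just before it.
- order.close_job(): hands the job in; it is judged then, once.
The state is a dict: "time": time; "joint_positions": joint angles; "joint_vel": joint speeds; "joint_torque": joint torques, N m; "ee_pos": TCP position; "eef_rot": TCP orientation; "ft_force": force on the tool from outside, world axes, zero at the start; "torque": the same for the moment, N m; "width": finger opening in m; "grip_force": force on a finger pad.
Only numpy, scipy, OpenCV 4.12 (cv2) and the standard library are available. Lean on these libraries where they do the work, as an engineer would, in place of code of your own. Each camera call takes 0.05 s, during which the arm holds its last target. There are 200 camera calls.

## Working session

There is one attempt and no reset: what is moved stays moved. The work goes in short steps, Python scripts to look and compute and a tool call to move; the robot and the scene stay as the last step left them, time stands still between calls to the robot, and variables do not carry over. Pictures are saved under pics/ and viewed, at most 14 in all, crops included, and the job is handed in when it is done.

Besides the shell and the picture viewer there is one more tool, called after "Request:" as name(argument=value, ...), one argument or row to a line, values as JSON. jog_arm: Moves the arm, as the interface text tells. Its arguments: {"type":"object","properties":{"plan":{"type":"array"},"squeeze":{"type":"number"}},"required":["plan"]}

```bash
ls; mkdir -p pics; python3 - <<'E'
from bench import status,camera
import cv2,numpy as np
print(status.read_state())
for n in("scene","side"):
    c=camera(n); cv2.imwrite(f"pics/{n}0.png",c["image"][:,:,::-1]); np.savez(f"pics/{n}0.npz",**c)
    print(n,c["fx"],c["fy"],c["cx"],c["cy"],c["world_from_camera"].round(4).tolist())
c=camera("wrist");print(c["mount"].round(4).tolist(),c["fx"],c["cx"],c["cy"])
E
```

```text
pics
{'time': 0.0, 'joint_positions': array([-0.02260029,  0.3328393 , -0.06471068,  1.46095529,  0.02161279,
        1.34988231, -0.08848075]), 'joint_vel': array([-3.81023050e-04,  3.12790028e-04,  2.03134180e-04, -7.99232162e-04,
       -1.90268005e-03, -2.36590032e-04, -2.90515416e-05]), 'joint_torque': array([-1.20520472e-04, -6.23245955e+01,  2.44190963e-02, -3.89891267e+01,
       -6.13984605e-02,  3.97891912e-02,  1.87085252e-04]), 'ee_pos': array([ 6.24612682e-01, -3.66087076e-06,  2.21767632e-01]), 'eef_rot': array([ 7.07087615e-01,  7.07125606e-01, -5.16293612e-04, -4.63897497e-04]), 'ft_force': array([ 0.05695575,  0.50997554, -0.55950046]), 'torque': array([-0.00384131,  0.05717796, -0.06046126]), 'grip_force': 0.0, 'width': 0.08684080243425361}
scene 502.6362711193274 502.6362711193274 319.7919382309164 194.73663246964034 [[-0.8213, 0.3855, -0.4205, 1.3036], [0.5704, 0.5708, -0.5906, 1.123], [0.0124, -0.725, -0.6887, 1.382], [0.0, 0.0, 0.0, 1.0]]
side 430.6423903128372 430.6423903128372 315.83665005114193 199.85459187261827 [[0.9244, -0.2813, 0.2575, 0.1219], [-0.3811, -0.7063, 0.5966, -0.8581], [0.014, -0.6496, -0.7601, 1.1849], [0.0, 0.0, 0.0, 1.0]]
[[0.0007, -0.9683, -0.2497, 0.0688], [1.0, 0.0006, 0.0006, 0.0], [-0.0004, -0.2497, 0.9683, -0.1621], [0.0, 0.0, 0.0, 1.0]] 297.97947333516447 317.37044396530126 190.51861382803583
```

View pics/scene0.png

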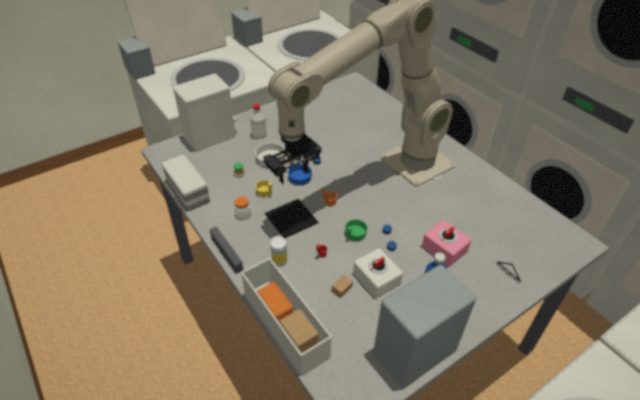

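View pics/side0.png

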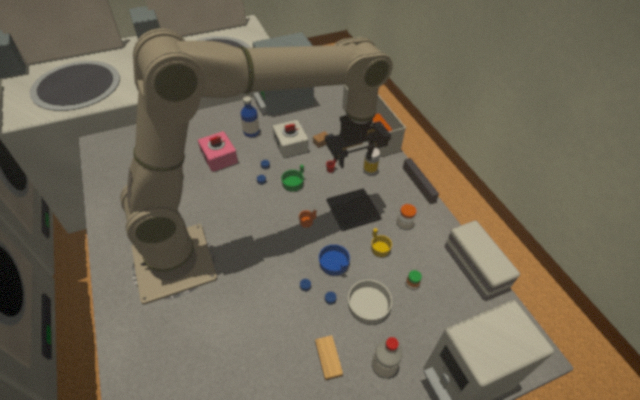

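```bash
cat > h.py <<'E'
import numpy as np,cv2
from bench import status,camera
from scipy.spatial.transform import Rotation as R
def T_tool():
    s=status.read_state(); T=np.eye(4); T[:3,:3]=R.from_quat(s["eef_rot"]).as_matrix(); T[:3,3]=s["ee_pos"]; return T
def grab(n):
    T=T_tool(); c=camera(n)
    c["W"]=T@c["mount"] if n=="wrist" else c["world_from_camera"]
    return c
def cloud(c):
    z=c["z_map"]; v,u=np.mgrid[:400,:640]
    p=np.stack([(u-c["cx"])/c["fx"]*z,(v-c["cy"])/c["fy"]*z,z],-1)
    p=p@c["W"][:3,:3].T+c["W"][:3,3]; p[z<=0]=np.nan
    return p
def hsv(c): return cv2.cvtColor(c["image"],cv2.COLOR_RGB2HSV)
def ortho(cs,x0,x1,y0,y1,s):
    # rows: x up (far at top), cols: y left positive
    H,W=int((x1-x0)*s),int((y1-y0)*s); im=np.zeros((H,W,3),np.uint8)
    for c in cs:
        p=cloud(c).reshape(-1,3); col=c["image"].reshape(-1,3)
        m=np.isfinite(p[:,0])&(p[:,2]<.25)&(p[:,2]>-.03)&(p[:,0]>x0)&(p[:,0]<x1)&(p[:,1]>y0)&(p[:,1]<y1)
        p,col=p[m],col[m]; o=np.argsort(p[:,2]); p,col=p[o],col[o]
        for d in range(9):
            r=np.clip(((x1-p[:,0])*s).astype(int)+d//3-1,0,H-1);q=np.clip(((y1-p[:,1])*s).astype(int)+d%3-1,0,W-1); im[r,q]=col
    return im
E
python3 - <<'E'
from h import *
cs={}
for n in("scene","side"):
    c=dict(np.load(f"pics/{n}0.npz")); c["W"]=c["world_from_camera"]; cs[n]=c
rng={"blue":(105,125),"green":(55,85),"yellow":(22,32),"orange":(7,14),"red":(0,5)}
for n,c in cs.items():
    p=cloud(c);h=hsv(c)
    for k,(a,b) in rng.items():
        m=((h[...,0]>=a)&(h[...,0]<=b)|((k=="red")&(h[...,0]>174)))&(h[...,1]>140)&(h[...,2]>40)&(p[...,0]>.2)&(p[...,0]<1)&(abs(p[...,1])<.6)&(p[...,2]<.2)
        N,L,S,C=cv2.connectedComponentsWithStats(m.astype(np.uint8))
        for i in range(1,N):
            if S[i,4]<20: continue
            q=p[L==i]; print(n,k,C[i].round(),S[i,4],"lo",np.nanpercentile(q,3,axis=0).round(3),"hi",np.nanpercentile(q,97,axis=0).round(3))
im=ortho([cs["side"],cs["scene"]],.3,1.0,-.5,.5,800)
cv2.imwrite("pics/ortho.png",im[:,:,::-1])
E
```

```text
scene blue [299. 175.] 293 lo [ 0.429 -0.241  0.002] hi [ 0.518 -0.144  0.038]
scene blue [387. 229.] 30 lo [0.361 0.232 0.015] hi [0.385 0.253 0.029]
scene blue [391. 246.] 35 lo [0.399 0.305 0.014] hi [0.421 0.322 0.025]
scene blue [431. 266.] 34 lo [0.425 0.504 0.114] hi [0.442 0.523 0.144]
scene green [238. 167.] 25 lo [ 0.659 -0.356  0.043] hi [ 0.679 -0.333  0.056]
scene green [355. 230.] 268 lo [0.433 0.144 0.001] hi [0.519 0.221 0.067]
scene yellow [264. 188.] 176 lo [ 0.612 -0.236  0.002] hi [ 0.665 -0.158  0.067]
scene yellow [279. 258.] 90 lo [0.759 0.142 0.025] hi [0.796 0.164 0.061]
scene orange [329. 197.] 150 lo [ 0.427 -0.031  0.006] hi [0.478 0.02  0.061]
scene orange [241. 202.] 112 lo [ 0.748 -0.153  0.065] hi [ 0.79  -0.111  0.082]
scene orange [276. 300.] 689 lo [0.857 0.255 0.052] hi [0.915 0.362 0.08 ]
scene red [256. 106.] 23 lo [ 0.455 -0.553  0.151] hi [ 0.477 -0.525  0.162]
scene red [448. 233.] 49 lo [0.239 0.42  0.079] hi [0.273 0.431 0.11 ]
scene red [321. 250.] 78 lo [0.616 0.182 0.009] hi [0.655 0.211 0.069]
scene red [379. 263.] 53 lo [0.525 0.387 0.0
[... 297 characters left out ...]
47] hi [ 0.682 -0.343  0.055]
side yellow [370. 167.] 82 lo [0.745 0.105 0.026] hi [0.781 0.129 0.062]
side yellow [380. 244.] 343 lo [ 0.607 -0.236  0.002] hi [ 0.668 -0.171  0.063]
side orange [382. 121.] 123 lo [0.878 0.247 0.051] hi [0.936 0.352 0.079]
side orange [408. 210.] 162 lo [ 0.744 -0.164  0.068] hi [ 0.789 -0.119  0.079]
side orange [306. 218.] 174 lo [ 0.433 -0.033  0.003] hi [0.474 0.016 0.059]
side red [290. 127.] 38 lo [0.523 0.373 0.083] hi [0.553 0.384 0.104]
side red [215. 139.] 52 lo [0.237 0.407 0.082] hi [0.268 0.422 0.108]
side red [330. 166.] 56 lo [0.617 0.176 0.01 ] hi [0.647 0.211 0.038]
side red [392. 343.] 119 lo [ 0.453 -0.561  0.154] hi [ 0.478 -0.536  0.164]
```

View pics/ortho.png

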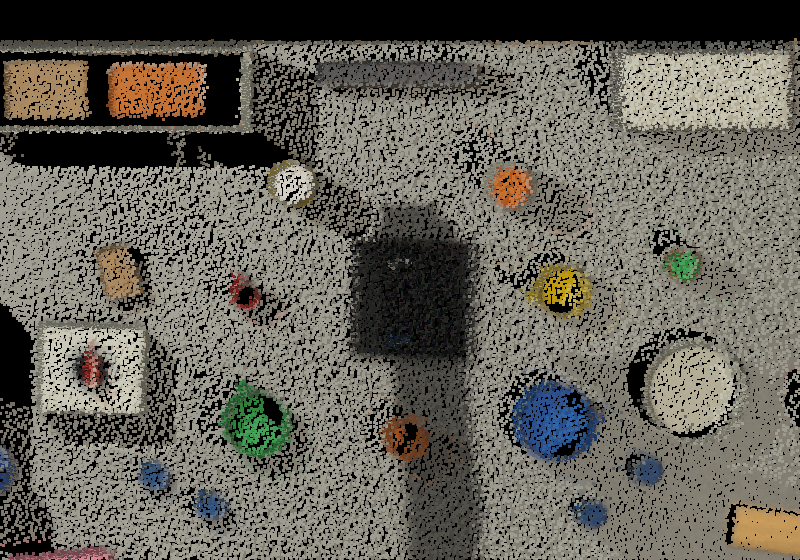

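The scene shows all five cups. In the ortho view they are blue (555,421), green (256,424), yellow (562,292), orange (405,440) and red (246,294). The tablets are at (155,477), (211,506), (591,514) and (648,470), the tub at (692,389), the tray at (411,297) and the white paybox at (92,369). The pink box at (60,555) is the look-alike. First I'll look at the blue cup with the wrist camera.

Request:
jog_arm(
  plan=[
    [0,0,0,-190,-150,20,1],
    [0,0,0,-190,-150,20,1],
    [0,0,0,-190,-150,20,1],
    [0,0,0,-190,-150,20,1],
    [0,0,0,-190,-150,20,1],
    [0,0,0,-190,-150,20,1],
    [0,0,0,-190,-150,20,1],
    [0,0,0,-190,-150,20,1],
  ],
  squeeze=20,
)

```text
time: 0.95
ee_pos: [0.4757, -0.1889, 0.2026]
eef_rot: [0.707, 0.708, 0.0, -0.0]
ft_force: [0.6, 1.0, 0.1]
width: 0.087
grip_force: 0.0
```

```bash
cat >> h.py <<'E'
from scipy.optimize import least_squares
RNG={"cup1":(105,125),"cup2":(50,88),"cup3":(20,34),"cup4":(7,17),"cup5":(0,5)}
RIM={"cup1":50,"cup2":42,"cup3":34,"cup4":26,"cup5":18}; HR={"cup1":53,"cup2":45,"cup3":37,"cup4":29,"cup5":21}
def meas(c,k,near,rad=.09,z0=0.0):
    p=cloud(c);h=hsv(c);a,b=RNG[k]
    m=((h[...,0]>=a)&(h[...,0]<=b)|((k=="cup5")&(h[...,0]>174)))&(h[...,1]>110)&(h[...,2]>30)&(np.hypot(p[...,0]-near[0],p[...,1]-near[1])<rad)
    q=p[m]; z=q[:,2]-z0; top=q[(z>.050)&(z<.078)]; rim=q[(z>.030)&(z<.0385)]
    hc=np.array([]); 
    if len(top)>5: hc=(np.percentile(top[:,:2],4,axis=0)+np.percentile(top[:,:2],96,axis=0))/2
    r=RIM[k]/1000-.0015
    f=least_squares(lambda s:np.hypot(rim[:,0]-s[0],rim[:,1]-s[1])-r,near,loss="soft_l1",f_scale=.002) if len(rim)>10 else None
    o=dict(n=len(q),ntop=len(top),nrim=len(rim),ztop=round(float(np.percentile(z,98)),4))
    if f is not None:
        o["ctr"]=f.x.round(4); o["res"]=round(float(np.median(abs(f.fun))),4)
        if len(hc): d=hc-f.x; o["hc"]=hc.round(4); o["ang"]=round(float(np.degrees(np.arctan2(d[1],d[0]))),1); o["dist"]=round(float(np.hypot(*d)),4)
    return o
def tool():
    T=T_tool(); s=status.read_state(); return T[:3,3].round(4), "closing deg",round(float(np.degrees(np.arctan2(T[1,1],T[0,1]))),1), "j7",s["joint_positions"][6].round(2), "w",round(s["width"],4),"t",s["time"]
E
python3 - <<'E'
from h import *
print(tool())
c=grab("wrist"); print(meas(c,"cup1",[.474,-.194]))
cv2.imwrite("pics/w1.png",c["image"][:,:,::-1])
for n in("scene","side"):
    c=grab(n)
    for k,g in zip(RNG,([.474,-.194],[.47,.18],[.635,-.2],[.45,-.006],[.632,.19])): print(n,k,meas(c,k,g))
E
```

```text
(array([ 0.4757, -0.1889,  0.2026]), 'closing deg', 0.1, 'j7', np.float64(0.3), 'w', 0.087, 't', 0.95)
{'n': 6012, 'ntop': 178, 'nrim': 829, 'ztop': 0.0647, 'ctr': array([ 0.4749, -0.1931]), 'res': 0.001, 'hc': array([ 0.4805, -0.2446]), 'ang': -83.8, 'dist': 0.0518}
scene cup1 {'n': 370, 'ntop': 5, 'nrim': 44, 'ztop': 0.042, 'ctr': array([ 0.4735, -0.1911]), 'res': 0.0021}
scene cup2 {'n': 326, 'ntop': 24, 'nrim': 34, 'ztop': 0.0705, 'ctr': array([0.4728, 0.1826]), 'res': 0.0021, 'hc': array([0.5146, 0.1957]), 'ang': 17.4, 'dist': 0.0438}
scene cup3 {'n': 211, 'ntop': 23, 'nrim': 27, 'ztop': 0.071, 'ctr': array([ 0.6353, -0.2009]), 'res': 0.0016, 'hc': array([ 0.6284, -0.1649]), 'ang': 100.8, 'dist': 0.0366}
scene cup4 {'n': 149, 'ntop': 11, 'nrim': 25, 'ztop': 0.0639, 'ctr': array([ 0.4515, -0.0045]), 'res': 0.0015, 'hc': array([ 0.4738, -0.0172]), 'ang': -29.7, 'dist': 0.0257}
scene cup5 {'n': 98, 'ntop': 20, 'nrim': 17, 'ztop': 0.071, 'ctr': array([0.6308, 0.1961]), 'res': 0.0015, 'hc': array([0.6499, 0.2025]), 'ang': 18.7, 'dist': 0.0202}
side cup1 {'n': 503, 'ntop': 31, 'nrim':
[... 775 characters left out ...]

                                                                 ~~~~~~~~~~~~~^^^^^^
    return _quantile_unchecked(
        a, q, axis, out, overwrite_input, method, keepdims, weights)
    return _ureduce(a,
                    func=_quantile_ureduce_func,
    ...<5 lines>...
                    overwrite_input=overwrite_input,
                    method=method)
    r = func(a, **kwargs)
    result = _quantile(arr,
                       quantiles=q,
    ...<2 lines>...
                       out=out,
                       weights=wgt)
    slices_having_nans = np.isnan(arr[-1, ...])
                                  ~~~^^^^^^^^^
IndexError: index -1 is out of bounds for axis 0 with size 0
```

View pics/w1.png

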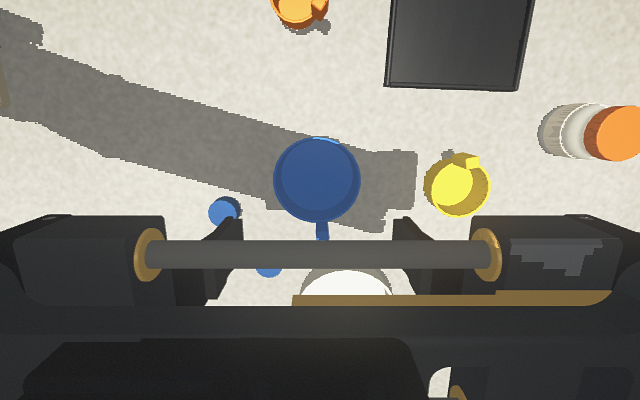

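Wrist view: the blue cup is at (317,180) with its handle at (322,230), yellow at (457,185), the tray upper right and two tablets at (223,210) and (268,268). Two views agree on the blue cup: centre (.4745,-.193), handle at -84°. I'll grip the handle tangentially.

Request:
jog_arm(
  plan=[
    [0,0,-0.1,-56,5,50,0],
    [0,0,-0.1,-56,5,90,0],
    [0,0,-0.1,-56,5,130,0],
    [0,0,-0.1,-56,5,155,0],
    [0,0,-0.1,-56,5,162,0],
    [0,0,-0.1,-56,5,162,-1],
    [0,0,-0.1,-56,5,162,-1],
    [0,0,-0.1,-56,5,162,-1],
    [0,0,-0.1,-56,5,162,-1],
    [0,0,-0.1,-56,5,162,-1],
  ],
  squeeze=30,
)

```text
time: 2.1
ee_pos: [0.4805, -0.2461, 0.0414]
eef_rot: [0.671, 0.742, 0.0, 0.001]
ft_force: [0.2, 0.3, -0.4]
width: 0.0149
grip_force: 0.0
```

```bash
python3 - <<'E'
from h import *
print(tool(), status.read_state()["grip_force"], status.read_state()["ft_force"])
for n in("scene","side"):
    c=grab(n)
    p=cloud(c);h=hsv(c)
    m=(h[...,2]<45)&(abs(p[...,0]-.628)<.1)&(abs(p[...,1]+.014)<.1)&(p[...,2]<.02)
    q=p[m]; print(n,"tray",[(np.percentile(q[:,i],1)+np.percentile(q[:,i],99))/2 for i in(0,1)],np.ptp(q[:,:2],axis=0), len(q),cv2.minAreaRect((q[:,:2]*1000).astype(np.float32)))
E
```

```text
(array([ 0.4805, -0.2461,  0.0414]), 'closing deg', 5.7, 'j7', np.float64(0.52), 'w', 0.0149, 't', 2.1) 0.0 [ 0.20318711  0.25298223 -0.39111937]
scene tray [np.float64(0.6273691334796399), np.float64(-0.013454975512806968)] [0.14890935 0.15567872] 991 ((625.280517578125, -15.014419555664062), (154.02996826171875, 147.0696563720703), 88.44832611083984)
side tray [np.float64(0.6692059524986157), np.float64(-0.07596397731294852)] [0.05986438 0.0389575 ] 60 ((667.7141723632812, -74.11307525634766), (39.15666961669922, 59.50116729736328), 89.33489990234375)
```

Request:
jog_arm(
  plan=[
    [0,0,0,0,0,0,-1],
    [0,0,0,0,0,0,-1],
    [0,0,0,0,0,0,-1],
    [0,0,0,0,0,-15,-1],
    [0,0,0,0,0,-50,-1],
    [0,0,0,0,0,-90,-1],
    [0,0,0,0,0,-90,-1],
  ],
)

```text
time: 2.9
ee_pos: [0.4827, -0.2472, 0.1358]
eef_rot: [0.671, 0.741, 0.002, 0.004]
ft_force: [1.1, -0.4, -1.3]
width: 0.0136
grip_force: 30.0
```

```bash
cat >> h.py <<'E'
def to(x,y,z,closing=None):
    """shift (tool mm) and turn about tool z from the present pose to put TCP at x,y,z with closing direction (deg, world)"""
    T=T_tool(); d=T[:3,:3].T@(np.array([x,y,z])-T[:3,3])*1000
    a=np.degrees(np.arctan2(T[1,1],T[0,1])); t=0 if closing is None else -np.radians(closing-a)
    tilt=np.degrees(np.arccos(-T[2,2]))
    print("shift",d.round(1),"turn z",round(t,3),"tilt deg",tilt.round(2))
def handle_to(ctr,ang,k):
    a=np.radians(ang); return ctr[0]+HR[k]/1e3*np.cos(a), ctr[1]+HR[k]/1e3*np.sin(a)
E
python3 - <<'E'
from h import *
print(tool(), status.read_state()["grip_force"], status.read_state()["ft_force"])
c=grab("wrist"); print(meas(c,"cup1",[.474,-.194],z0=.09))
x,y=handle_to([.627,-.0145],-90,"cup1"); to(x,y,.13,0); to(x,y,.046,0)
E
```

```text
(array([ 0.4827, -0.2472,  0.1358]), 'closing deg', 5.7, 'j7', np.float64(0.51), 'w', 0.0136, 't', 2.9) 30.000013690441847 [ 1.06367724 -0.4134751  -1.33066774]
{'n': 17168, 'ntop': 243, 'nrim': 2569, 'ztop': 0.0448, 'ctr': array([ 0.4773, -0.195 ]), 'res': 0.0022, 'hc': array([ 0.4823, -0.242 ]), 'ang': -84.0, 'dist': 0.0473}
shift [163.7 162.6   3.5] turn z 0.1 tilt deg 0.28
shift [163.9 162.2  87.5] turn z 0.1 tilt deg 0.28
```

Request:
jog_arm(
  plan=[
    [0,0,0.1,164,163,0,-1],
    [0,0,0.1,164,163,0,-1],
    [0,0,0.1,164,163,0,-1],
    [0,0,0.1,164,163,0,-1],
    [0,0,0.1,164,163,0,-1],
    [0,0,0.1,164,163,0,-1],
    [0,0,0.1,164,163,0,-1],
    [0,0,0.1,164,163,0,-1],
    [0,0,0.1,164,163,0,-1],
  ],
)

```text
time: 3.85
ee_pos: [0.6252, -0.068, 0.1303]
eef_rot: [0.708, 0.706, -0.0, -0.0]
ft_force: [0.4, 0.6, 0.2]
width: 0.0135
grip_force: 30.0
```

```bash
python3 - <<'E'
from h import *
print(tool(), status.read_state()["grip_force"], status.read_state()["ft_force"])
x,y=handle_to([.627,-.0145],-90,"cup1"); to(x,y,.046,0)
c=grab("wrist"); print(meas(c,"cup1",[.627,-.0145],z0=.09))
p=cloud(c); z=p[...,2]; m=(abs(p[...,0]-.627)<.12)&(abs(p[...,1]+.0145)<.12)&(z<.02)&(hsv(c)[...,2]<60); q=p[m]
print(len(q),np.percentile(q,[1,99],axis=0).round(4))
E
```

```text
(array([ 0.6252, -0.068 ,  0.1303]), 'closing deg', -0.1, 'j7', np.float64(0.03), 'w', 0.0135, 't', 3.85) 29.999859044328332 [0.38132    0.63579036 0.15526903]
shift [ 0.6  1.9 84.3] turn z -0.002 tilt deg 0.04
{'n': 13297, 'ntop': 158, 'nrim': 2997, 'ztop': 0.0442, 'ctr': array([ 0.6249, -0.0155]), 'res': 0.0015, 'hc': array([ 0.6254, -0.0629]), 'ang': -89.5, 'dist': 0.0474}
779 [[ 0.5534 -0.0929  0.0037]
 [ 0.7022  0.0591  0.0131]]
```

Request:
jog_arm(
  plan=[
    [0,0,0,0,2,40,-1],
    [0,0,0,0,2,70,-1],
    [0,0,0,0,2,79,-1],
    [0,0,0,0,2,82,-1],
    [0,0,0,0,2,84,-1],
    [0,0,0,0,2,85,-1],
    [0,0,0,0,2,85,-1],
    [0,0,0,0,2,84,-0.4],
    [0,0,0,0,2,84,-0.4],
    [0,0,0,0,2,84,-0.2],
    [0,0,0,0,2,60,-0.2],
    [0,0,0,0,2,10,0],
  ],
)

```text
time: 5.1
ee_pos: [0.6251, -0.0663, 0.1175]
eef_rot: [0.707, 0.707, -0.003, -0.003]
ft_force: [0.7, -0.3, 0.9]
width: 0.0369
grip_force: 0.0
```

Request:
jog_arm(
  plan=[
    [0,0,0,0,0,-60,0],
    [0,0,0,0,0,-60,0],
    [0,0,0,0,0,-60,0],
  ],
)

```text
time: 5.4
ee_pos: [0.6291, -0.0666, 0.1832]
eef_rot: [0.707, 0.707, 0.002, 0.002]
ft_force: [0.1, 0.2, -0.2]
width: 0.043
grip_force: 0.0
```

```bash
python3 - <<'E'
from h import *
print(tool(), status.read_state()["ft_force"])
c=grab("wrist"); print(meas(c,"cup1",[.627,-.0145],z0=.005))
np.save("pics/x.npy",0)
for n in("scene","side"):
    c=grab(n); print(n,meas(c,"cup1",[.627,-.0145],z0=.005),meas(c,"cup2",[.471,.18]))
to(.47,.10,.2,-75)
E
```

```text
(array([ 0.6291, -0.0666,  0.1832]), 'closing deg', -0.0, 'j7', np.float64(0.03), 'w', 0.043, 't', 5.4) [ 0.13291175  0.18991456 -0.19268042]
{'n': 3627, 'ntop': 234, 'nrim': 922, 'ztop': 0.0697, 'ctr': array([ 0.6282, -0.0141]), 'res': 0.0015, 'hc': array([ 0.6286, -0.0666]), 'ang': -89.6, 'dist': 0.0525}
scene {'n': 615, 'ntop': 9, 'nrim': 90, 'ztop': 0.0461, 'ctr': array([ 0.6255, -0.0121]), 'res': 0.0017, 'hc': array([ 0.6265, -0.0598]), 'ang': -88.8, 'dist': 0.0477} {'n': 326, 'ntop': 24, 'nrim': 28, 'ztop': 0.0705, 'ctr': array([0.4731, 0.181 ]), 'res': 0.0016, 'hc': array([0.5151, 0.1939]), 'ang': 17.2, 'dist': 0.0439}
side {'n': 559, 'ntop': 27, 'nrim': 80, 'ztop': 0.0641, 'ctr': array([ 0.6255, -0.0154]), 'res': 0.0013, 'hc': array([ 0.6253, -0.0686]), 'ang': -90.2, 'dist': 0.0532} {'n': 230, 'ntop': 3, 'nrim': 31, 'ztop': 0.0383, 'ctr': array([0.4707, 0.1788]), 'res': 0.0013}
shift [ 166.5 -156.9  -21. ] turn z 1.309 tilt deg 0.16
```

Request:
jog_arm(
  plan=[
    [0,0,0.15,50,-50,-15,0],
    [0,0,0.3,100,-100,-15,0],
    [0,0,0.45,150,-150,-15,0],
    [0,0,0.6,180,-165,-15,0],
    [0,0,0.75,180,-165,-15,0],
    [0,0,0.9,180,-165,-15,0],
    [0,0,1.05,180,-165,-15,0],
    [0,0,1.2,180,-165,-15,0],
    [0,0,1.31,180,-165,-15,0],
    [0,0,1.31,180,-165,-15,0],
    [0,0,1.31,180,-165,-15,0],
  ],
)

```text
time: 6.65
ee_pos: [0.4623, 0.1133, 0.1944]
eef_rot: [0.991, 0.132, -0.001, 0.0]
ft_force: [0.2, -0.0, -0.4]
width: 0.0434
grip_force: 0.0
```

```bash
cat >> h.py <<'E'
def plan_pick(k,near,**kw):
    print(tool()); c=grab("wrist"); o=meas(c,k,near,**kw); print(k,o)
    h=handle_to(o["ctr"],o["ang"],k); print("handle",np.round(h,4))
    cl=(o["ang"]-90+90)%180-90
    for a in (cl,cl+180,cl-180):
        if abs(a)<140: print("closing",a,end=" "); to(*h,.04,a)
E
python3 -c "
from h import *
plan_pick('cup2',[.471,.18])"
```

```text
(array([0.4623, 0.1133, 0.1944]), 'closing deg', -74.8, 'j7', np.float64(-1.64), 'w', 0.0434, 't', 6.65)
cup2 {'n': 3763, 'ntop': 137, 'nrim': 619, 'ztop': 0.0689, 'ctr': array([0.4738, 0.1796]), 'res': 0.0011, 'hc': array([0.5163, 0.1921]), 'ang': 16.4, 'dist': 0.0443}
handle [0.517  0.1923]
closing -73.6 shift [ 73.5 -61.9 154.6] turn z -0.021 tilt deg 0.08
closing 106.4 shift [ 73.5 -61.9 154.6] turn z -3.163 tilt deg 0.08
```

Request:
jog_arm(
  plan=[
    [0,0,-0.02,48,-40,20,0],
    [0,0,-0.02,73,-62,60,0],
    [0,0,-0.02,73,-62,110,0],
    [0,0,-0.02,73,-62,145,0],
    [0,0,-0.02,73,-62,154,0],
    [0,0,-0.02,73,-62,154,-0.5],
    [0,0,-0.02,73,-62,154,-1],
    [0,0,-0.02,73,-62,154,-1],
    [0,0,-0.02,73,-62,154,-1],
    [0,0,-0.02,73,-62,154,-1],
    [0,0,-0.02,73,-62,154,-1],
    [0,0,-0.02,73,-62,154,-1],
  ],
)

```text
time: 7.9
ee_pos: [0.5184, 0.1924, 0.043]
eef_rot: [0.99, 0.14, 0.001, -0.0]
ft_force: [-0.3, -0.2, 7.8]
width: 0.0134
grip_force: 30.0
```

Request:
jog_arm(
  plan=[
    [0,0,0,0,0,0,-1],
    [0,0,0,0,0,0,-1],
    [0,0,0,0,0,-20,-1],
    [0,0,0,0,0,-60,-1],
    [0,0,0,0,0,-100,-1],
    [0,0,0,0,0,-100,-1],
    [0,0,0,0,0,-100,-1],
    [0,0,0,0,0,-100,-1],
  ],
)

```text
time: 8.7
ee_pos: [0.5167, 0.1919, 0.1405]
eef_rot: [0.99, 0.14, -0.001, 0.0]
ft_force: [0.8, 0.8, -0.8]
width: 0.0137
grip_force: 30.0
```

```bash
cat >> h.py <<'E'
def plan_place(k,ctr,ang,zt,z0=None):
    """held cup k: shift to put its centre over ctr with handle at ang"""
    cl=round((ang-90+90)%180-90,1); print(tool(),status.read_state()["grip_force"])
    for b in (cl,cl+180,cl-180):
        if abs(b)<140: print("closing",b,end=" "); to(*handle_to(ctr,ang,k),zt,b)
E
python3 -c "
from h import *
plan_place('cup2',[.627,-.0145],90,.14)
c=grab('wrist');print(meas(c,'cup2',[.474,.18],z0=.1))"
```

```text
(array([0.5167, 0.1919, 0.1405]), 'closing deg', -73.9, 'j7', np.float64(-1.75), 'w', 0.0137, 't', 8.7) 29.99989832751453
closing 0 shift [ 61.2 185.6   0.5] turn z -1.29 tilt deg 0.09
{'n': 1161, 'ntop': 143, 'nrim': 42, 'ztop': 0.0568, 'ctr': array([0.482 , 0.1816]), 'res': 0.0001, 'hc': array([0.5153, 0.1935]), 'ang': 19.6, 'dist': 0.0354}
```

Request:
jog_arm(
  plan=[
    [0,0,-0.14,15,45,0,-1],
    [0,0,-0.28,30,90,0,-1],
    [0,0,-0.42,45,135,0,-1],
    [0,0,-0.56,61,186,0,-1],
    [0,0,-0.7,61,186,0,-1],
    [0,0,-0.84,61,186,0,-1],
    [0,0,-0.98,61,186,0,-1],
    [0,0,-1.12,61,186,0,-1],
    [0,0,-1.29,61,186,0,-1],
    [0,0,-1.29,61,186,0,-1],
    [0,0,-1.29,61,186,0,-1],
    [0,0,-1.29,61,186,0,-1],
  ],
)

```text
time: 9.95
ee_pos: [0.6273, 0.0304, 0.141]
eef_rot: [0.708, 0.706, -0.0, -0.0]
ft_force: [0.6, -0.0, 0.5]
width: 0.0138
grip_force: 30.0
```

```bash
python3 -c "
from h import *
plan_place('cup2',[.627,-.0145],90,.05)
c=grab('wrist');print(meas(c,'cup2',[.627,-.0145],z0=.1)); cv2.imwrite('pics/w2.png',c['image'][:,:,::-1])
p=cloud(c);h=hsv(c);m=(h[...,0]>50)&(h[...,0]<88)&(h[...,1]>110);q=p[m];print(np.percentile(q,[2,50,98],axis=0).round(4))
for n in('scene','side'):
  c=grab(n);print(n,meas(c,'cup2',[.627,-.0145],z0=.1),meas(c,'cup1',[.627,-.0145],z0=.005))
"
```

```text
(array([0.6273, 0.0304, 0.141 ]), 'closing deg', -0.2, 'j7', np.float64(-0.18), 'w', 0.0138, 't', 9.95) 29.999888283200562
closing 0 shift [ 0.1 -0.2 91. ] turn z -0.003 tilt deg 0.05
{'n': 1167, 'ntop': 147, 'nrim': 37, 'ztop': 0.057, 'ctr': array([ 0.6276, -0.0054]), 'res': 0.0001, 'hc': array([0.627 , 0.0302]), 'ang': 91.0, 'dist': 0.0356}
[[nan nan nan]
 [nan nan nan]
 [nan nan nan]]
scene {'n': 217, 'ntop': 33, 'nrim': 18, 'ztop': 0.0726, 'ctr': array([ 0.6215, -0.0099]), 'res': 0.002, 'hc': array([0.6297, 0.0337]), 'ang': 79.4, 'dist': 0.0443} {'n': 496, 'ntop': 0, 'nrim': 67, 'ztop': 0.0377, 'ctr': array([ 0.6251, -0.0136]), 'res': 0.0016}
side {'n': 311, 'ntop': 4, 'nrim': 31, 'ztop': 0.039, 'ctr': array([ 0.6264, -0.0169]), 'res': 0.0014} {'n': 330, 'ntop': 28, 'nrim': 32, 'ztop': 0.0691, 'ctr': array([ 0.626 , -0.0154]), 'res': 0.0009, 'hc': array([ 0.6255, -0.069 ]), 'ang': -90.5, 'dist': 0.0537}
```

View pics/w2.png

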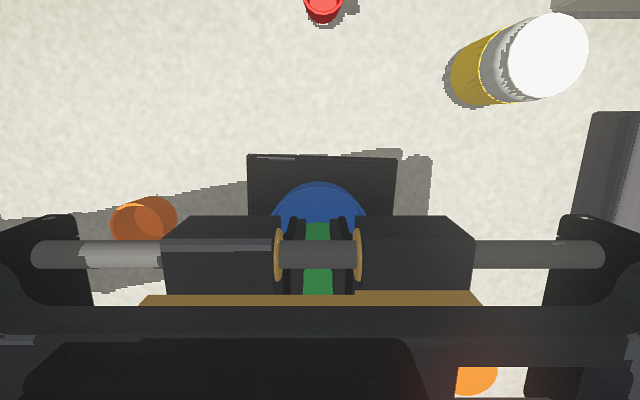

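Request:
jog_arm(
  plan=[
    [0,0,0,0,0,45,-1],
    [0,0,0,0,0,70,-1],
    [0,0,0,0,0,80,-1],
    [0,0,0,0,0,85,-1],
    [0,0,0,0,0,88,-1],
    [0,0,0,0,0,90,-1],
    [0,0,0,0,0,90,-1],
  ],
)

```text
time: 10.8
ee_pos: [0.6286, 0.0306, 0.0531]
eef_rot: [0.707, 0.707, 0.001, 0.001]
ft_force: [0.4, -0.2, 1.9]
width: 0.0134
grip_force: 30.0
```

Request:
jog_arm(
  plan=[
    [0,0,0,0,0,1,-1],
    [0,0,0,0,0,1,-1],
    [0,0,0,0,0,0,-0.4],
    [0,0,0,0,0,0,-0.4],
    [0,0,0,0,0,0,-0.3],
    [0,0,0,0,0,-30,-0.2],
    [0,0,0,0,0,-80,-0.1],
    [0,0,0,0,0,-130,0],
    [0,0,0,0,0,-130,0],
    [0,0,0,0,0,-130,0],
  ],
)

```text
time: 11.8
ee_pos: [0.6282, 0.0304, 0.1828]
eef_rot: [0.707, 0.707, 0.001, 0.001]
ft_force: [-0.3, 0.5, -0.6]
width: 0.0429
grip_force: 0.0
```

```bash
cat >> h.py <<'E'
G={"cup1":[.627,-.0145],"cup2":[.627,-.0145],"cup3":[.635,-.202],"cup4":[.452,-.006],"cup5":[.632,.193]}
def stack(c,n):
    for i in range(n): print("  stack",meas(c,f"cup{i+1}",G["cup1"],z0=.005+.005*i))
E
python3 -c "
from h import *
print(tool())
c=grab('wrist');stack(c,2)
for n in('scene','side'):
  c=grab(n);print(n);stack(c,2)
  for k in('cup3','cup4','cup5'):
    try: print(k,meas(c,k,G[k]))
    except Exception as e: print(k,e)
to(.635,-.27,.2,15)
"
```

```text
(array([0.6282, 0.0304, 0.1828]), 'closing deg', -0.0, 'j7', np.float64(-0.17), 'w', 0.0429, 't', 11.8)
  stack {'n': 1182, 'ntop': 231, 'nrim': 398, 'ztop': 0.0701, 'ctr': array([ 0.6281, -0.0143]), 'res': 0.0008, 'hc': array([ 0.6284, -0.0659]), 'ang': -89.7, 'dist': 0.0516}
  stack {'n': 3656, 'ntop': 245, 'nrim': 403, 'ztop': 0.0699, 'ctr': array([ 0.6291, -0.0154]), 'res': 0.0009, 'hc': array([0.6289, 0.0301]), 'ang': 90.2, 'dist': 0.0455}
scene
  stack {'n': 192, 'ntop': 9, 'nrim': 14, 'ztop': 0.0666, 'ctr': array([ 0.626 , -0.0113]), 'res': 0.001, 'hc': array([ 0.6278, -0.0615]), 'ang': -87.9, 'dist': 0.0502}
  stack {'n': 324, 'ntop': 30, 'nrim': 61, 'ztop': 0.0694, 'ctr': array([ 0.6268, -0.0119]), 'res': 0.0018, 'hc': array([0.6269, 0.032 ]), 'ang': 89.9, 'dist': 0.0439}
cup3 {'n': 209, 'ntop': 23, 'nrim': 26, 'ztop': 0.0689, 'ctr': array([ 0.635 , -0.1996]), 'res': 0.002, 'hc': array([ 0.6283, -0.1636]), 'ang': 100.5, 'dist': 0.0367}
cup4 {'n': 176, 'ntop': 11, 'nrim': 41, 'ztop': 0.0644, 'ctr': array([ 0.4514, -0.0053]), 'res': 0.0019, 'hc': array([ 0.4785, -0.0164]), 'an
[... 260 characters left out ...]
ray([ 0.6242, -0.0163]), 'res': 0.0008, 'hc': array([ 0.6252, -0.0716]), 'ang': -89.0, 'dist': 0.0553}
  stack {'n': 145, 'ntop': 0, 'nrim': 19, 'ztop': 0.0359, 'ctr': array([ 0.6281, -0.0163]), 'res': 0.0012}
cup3 {'n': 400, 'ntop': 26, 'nrim': 78, 'ztop': 0.0678, 'ctr': array([ 0.6367, -0.2044]), 'res': 0.0008, 'hc': array([ 0.6294, -0.1695]), 'ang': 101.8, 'dist': 0.0357}
cup4 {'n': 209, 'ntop': 20, 'nrim': 33, 'ztop': 0.0708, 'ctr': array([ 0.452 , -0.0086]), 'res': 0.0013, 'hc': array([ 0.4724, -0.0298]), 'ang': -46.2, 'dist': 0.0294}
cup5 {'n': 73, 'ntop': 2, 'nrim': 16, 'ztop': 0.06, 'ctr': array([0.6297, 0.1924]), 'res': 0.001}
shift [-300.2    8.3  -20.1] turn z -0.262 tilt deg 0.15
```

Request:
jog_arm(
  plan=[
    [0,0,-0.1,-50,0,-15,0],
    [0,0,-0.2,-100,8,-15,0],
    [0,0,-0.2,-150,8,-15,0],
    [0,0,-0.2,-200,8,-15,0],
    [0,0,-0.2,-250,8,-15,0],
    [0,0,-0.2,-285,8,-15,0],
    [0,0,-0.2,-285,8,-15,0],
    [0,0,-0.2,-285,8,-15,0],
    [0,0,-0.2,-285,8,-15,0],
  ],
)

```text
time: 12.85
ee_pos: [0.6356, -0.2528, 0.1955]
eef_rot: [0.632, 0.775, 0.0, -0.001]
ft_force: [-0.1, 0.5, 0.3]
width: 0.0432
grip_force: 0.0
```

```bash
python3 -c "
from h import *
plan_pick('cup3',G['cup3'])"
```

```text
(array([ 0.6356, -0.2528,  0.1955]), 'closing deg', 11.6, 'j7', np.float64(0.48), 'w', 0.0432, 't', 12.85)
cup3 {'n': 5174, 'ntop': 205, 'nrim': 632, 'ztop': 0.2954, 'ctr': array([ 0.6391, -0.2032]), 'res': 0.001, 'hc': array([ 0.6312, -0.1676]), 'ang': 102.6, 'dist': 0.0364}
handle [ 0.631  -0.1671]
closing 12.599999999999994 shift [ 84.5  12.6 156. ] turn z -0.018 tilt deg 0.08
```

Request:
jog_arm(
  plan=[
    [0,0,-0.02,45,7,20,0],
    [0,0,-0.02,84,12,60,0],
    [0,0,-0.02,84,12,110,0],
    [0,0,-0.02,84,12,145,0],
    [0,0,-0.02,84,12,153,0],
    [0,0,-0.02,84,12,153,-0.5],
    [0,0,-0.02,84,12,153,-1],
    [0,0,-0.02,84,12,153,-1],
    [0,0,-0.02,84,12,153,-1],
    [0,0,-0.02,84,12,153,-1],
    [0,0,-0.02,84,12,153,-1],
    [0,0,-0.02,84,12,153,-1],
  ],
)

```text
time: 14.1
ee_pos: [0.6314, -0.1702, 0.0449]
eef_rot: [0.625, 0.78, 0.0, 0.001]
ft_force: [-0.6, 0.6, 6.5]
width: 0.0137
grip_force: 30.0
```

Request:
jog_arm(
  plan=[
    [0,0,0,0,0,0,-1],
    [0,0,0,0,0,0,-1],
    [0,0,0,0,0,-20,-1],
    [0,0,0,0,0,-60,-1],
    [0,0,0,0,0,-105,-1],
    [0,0,0,0,0,-105,-1],
    [0,0,0,0,0,-105,-1],
    [0,0,0,0,0,-105,-1],
  ],
)

```text
time: 14.9
ee_pos: [0.6298, -0.1698, 0.1473]
eef_rot: [0.625, 0.78, -0.0, -0.001]
ft_force: [-0.3, -0.0, -1.1]
width: 0.0136
grip_force: 30.0
```

```bash
python3 -c "
from h import *
plan_place('cup3',[.628,-.015],180,.14)"
```

```text
(array([ 0.6298, -0.1698,  0.1473]), 'closing deg', 12.6, 'j7', np.float64(0.37), 'w', 0.0136, 't', 14.9) 29.999931422062218
closing -90 shift [159.6  -4.1   7.4] turn z 1.791 tilt deg 0.11
closing 90 shift [159.6  -4.1   7.4] turn z -1.351 tilt deg 0.11
```

Request:
jog_arm(
  plan=[
    [0,0,-0.14,40,0,0,-1],
    [0,0,-0.28,80,-1,0,-1],
    [0,0,-0.42,120,-2,0,-1],
    [0,0,-0.56,159,-2,0,-1],
    [0,0,-0.7,159,-2,0,-1],
    [0,0,-0.84,159,-2,0,-1],
    [0,0,-0.98,159,-2,0,-1],
    [0,0,-1.12,159,-2,0,-1],
    [0,0,-1.24,159,-2,0,-1],
    [0,0,-1.35,159,-2,0,-1],
    [0,0,-1.35,159,-2,0,-1],
    [0,0,-1.35,159,-2,0,-1],
  ],
)

```text
time: 16.1
ee_pos: [0.5934, -0.0152, 0.1475]
eef_rot: [0.002, 1.0, 0.0, -0.001]
ft_force: [0.2, -0.4, 0.3]
width: 0.0135
grip_force: 30.0
```

```bash
python3 -c "
from h import *
print(tool(),status.read_state()['grip_force']); to(.5935,-.015,.055,90)
c=grab('wrist');print(meas(c,'cup3',[.628,-.015],z0=.102));stack(c,2)
for n in('scene','side'):
  c=grab(n);print(n,meas(c,'cup3',[.628,-.015],z0=.102));stack(c,2)
"
```

```text
(array([ 0.5934, -0.0152,  0.1475]), 'closing deg', 89.8, 'j7', np.float64(1.41), 'w', 0.0135, 't', 16.1) 29.999665045179427
shift [-0.3  0.2 92.5] turn z -0.004 tilt deg 0.1
{'n': 2726, 'ntop': 422, 'nrim': 1, 'ztop': 0.1456}
  stack {'n': 1191, 'ntop': 0, 'nrim': 499, 'ztop': 0.0371, 'ctr': array([ 0.6281, -0.0142]), 'res': 0.0008}
  stack {'n': 2513, 'ntop': 0, 'nrim': 385, 'ztop': 0.0366, 'ctr': array([ 0.6289, -0.0155]), 'res': 0.0008}
scene {'n': 277, 'ntop': 8, 'nrim': 38, 'ztop': 0.1442, 'ctr': array([ 0.6259, -0.0122]), 'res': 0.0017, 'hc': array([ 0.6011, -0.0011]), 'ang': 155.8, 'dist': 0.0271}
  stack {'n': 189, 'ntop': 0, 'nrim': 14, 'ztop': 0.0381, 'ctr': array([ 0.6259, -0.0111]), 'res': 0.0008}
  stack {'n': 285, 'ntop': 26, 'nrim': 48, 'ztop': 0.0706, 'ctr': array([ 0.6265, -0.014 ]), 'res': 0.0014, 'hc': array([0.6279, 0.0312]), 'ang': 88.1, 'dist': 0.0452}
side {'n': 165, 'ntop': 5, 'nrim': 20, 'ztop': 0.4132, 'ctr': array([ 0.6264, -0.0143]), 'res': 0.001}
  stack {'n': 68, 'ntop': 8, 'nrim': 7, 'ztop': 0.072}
  stack {'n': 175, 'ntop': 0, 'nrim': 18, 'ztop': 0.0358, 'ctr': array([ 0.627 , -0.0165]), 'res': 0.0015}
```

Request:
jog_arm(
  plan=[
    [0,0,0,0,1,40,-1],
    [0,0,0,0,1,65,-1],
    [0,0,0,0,1,75,-1],
    [0,0,0,0,1,82,-1],
    [0,0,0,0,1,86,-1],
    [0,0,0,0,1,89,-1],
    [0,0,0,0,1,89,-1],
    [0,0,0,0,1,89,-1],
  ],
)

```text
time: 17.05
ee_pos: [0.5944, -0.0142, 0.0603]
eef_rot: [0.0, 1.0, -0.0, 0.001]
ft_force: [-0.1, 0.6, -0.9]
width: 0.0138
grip_force: 30.0
```

Request:
jog_arm(
  plan=[
    [0,0,0,0,0,2,-1],
    [0,0,0,0,0,3,-1],
    [0,0,0,0,0,3,-1],
    [0,0,0,0,0,2,-0.4],
    [0,0,0,0,0,2,-0.4],
    [0,0,0,0,0,2,-0.3],
    [0,0,0,0,0,-30,-0.2],
    [0,0,0,0,0,-80,-0.1],
    [0,0,0,0,0,-125,0],
    [0,0,0,0,0,-125,0],
    [0,0,0,0,0,-125,0],
  ],
)

```text
time: 18.15
ee_pos: [0.5945, -0.0142, 0.1853]
eef_rot: [0.0, 1.0, -0.0, 0.001]
ft_force: [-0.3, -0.5, -1.6]
width: 0.0435
grip_force: 0.0
```

```bash
python3 -c "
from h import *
print(tool())
c=grab('wrist');stack(c,3)
for n in('scene','side'):
  c=grab(n);print(n);stack(c,3); print(meas(c,'cup4',G['cup4']))
to(.42,.02,.2,60)
"
```

```text
(array([ 0.5945, -0.0142,  0.1853]), 'closing deg', 89.9, 'j7', np.float64(1.42), 'w', 0.0435, 't', 18.15)
  stack {'n': 1346, 'ntop': 151, 'nrim': 536, 'ztop': 0.07, 'ctr': array([ 0.6278, -0.014 ]), 'res': 0.0009, 'hc': array([ 0.6265, -0.0666]), 'ang': -91.5, 'dist': 0.0526}
  stack {'n': 1250, 'ntop': 91, 'nrim': 572, 'ztop': 0.065, 'ctr': array([ 0.6283, -0.0154]), 'res': 0.0009, 'hc': array([0.6246, 0.0285]), 'ang': 94.8, 'dist': 0.044}
  stack {'n': 4350, 'ntop': 258, 'nrim': 566, 'ztop': 0.2698, 'ctr': array([ 0.6283, -0.0132]), 'res': 0.001, 'hc': array([ 0.5922, -0.0132]), 'ang': 180.0, 'dist': 0.0361}
scene
  stack {'n': 199, 'ntop': 7, 'nrim': 13, 'ztop': 0.0601, 'ctr': array([ 0.6267, -0.0113]), 'res': 0.0008, 'hc': array([ 0.6288, -0.0597]), 'ang': -87.6, 'dist': 0.0484}
  stack {'n': 67, 'ntop': 13, 'nrim': 20, 'ztop': 0.0712, 'ctr': array([ 0.627 , -0.0105]), 'res': 0.0015, 'hc': array([0.6257, 0.0381]), 'ang': 91.5, 'dist': 0.0486}
  stack {'n': 227, 'ntop': 28, 'nrim': 48, 'ztop': 0.2642, 'ctr': array([ 0.6258, -0.0098]), 'res': 0.0018, 'hc': array([0.6099, 0.0064]), 'ang': 134.5, 'dist': 0.0226}
{'n': 176, 'ntop': 18, 'nrim': 34, 'ztop': 0.0702, 'ctr': array([ 0.4511, -0.0043]), 'res': 0.0014, 'hc': array([ 0.4757, -0.0178]), 'ang': -28.6, 'dist': 0.0281}
side
  stack {'n': 55, 'ntop': 5, 'nrim': 3, 'ztop': 0.0595}
  stack {'n': 1, 'ntop': 0, 'nrim': 0, 'ztop': 0.0279}
  stack {'n': 282, 'ntop': 21, 'nrim': 51, 'ztop': 0.5219, 'ctr': array([ 0.6265, -0.0142]), 'res': 0.0014, 'hc': array([ 0.5925, -0.0217]), 'ang': -167.5, 'dist': 0.0348}
{'n': 211, 'ntop': 19, 'nrim': 38, 'ztop': 0.0713, 'ctr': array([ 0.4517, -0.0091]), 'res': 0.0011, 'hc': array([ 0.4719, -0.0301]), 'ang': -46.1, 'dist': 0.0292}
shift [173.2  34.2 -16.7] turn z 0.523 tilt deg 0.15
```

Request:
jog_arm(
  plan=[
    [0,0,0.14,50,-10,-15,0],
    [0,0,0.28,90,-26,-15,0],
    [0,0,0.42,104,-26,-15,0],
    [0,0,0.56,104,-26,-15,0],
    [0,0,0.64,104,-26,-15,0],
    [0,0,0.64,104,-26,-15,0],
    [0,0,0.64,104,-26,-15,0],
  ],
)

```text
time: 19.0
ee_pos: [0.4896, -0.0401, 0.1987]
eef_rot: [0.314, 0.95, -0.0, -0.001]
ft_force: [0.2, -0.1, -0.1]
width: 0.0436
grip_force: 0.0
```

```bash
python3 -c "
from h import *
plan_pick('cup4',G['cup4'])"
```

```text
(array([ 0.4896, -0.0401,  0.1987]), 'closing deg', 53.4, 'j7', np.float64(0.9), 'w', 0.0436, 't', 19.0)
cup4 {'n': 1078, 'ntop': 196, 'nrim': 302, 'ztop': 0.0706, 'ctr': array([ 0.4535, -0.0062]), 'res': 0.0014, 'hc': array([ 0.4769, -0.0224]), 'ang': -34.8, 'dist': 0.0284}
handle [ 0.4773 -0.0228]
closing 55.19999999999999 shift [ 20.    6.6 158.9] turn z -0.031 tilt deg 0.07
closing -124.80000000000001 shift [ 20.    6.6 158.9] turn z 3.111 tilt deg 0.07
```

Request:
jog_arm(
  plan=[
    [0,0,-0.03,20,7,40,0],
    [0,0,-0.03,20,7,85,0],
    [0,0,-0.03,20,7,125,0],
    [0,0,-0.03,20,7,150,0],
    [0,0,-0.03,20,7,156,0],
    [0,0,-0.03,20,7,156,-0.5],
    [0,0,-0.03,20,7,156,-1],
    [0,0,-0.03,20,7,156,-1],
    [0,0,-0.03,20,7,156,-1],
    [0,0,-0.03,20,7,156,-1],
    [0,0,-0.03,20,7,156,-1],
    [0,0,-0.03,20,7,156,-1],
  ],
)

```text
time: 20.25
ee_pos: [0.4787, -0.0227, 0.0442]
eef_rot: [0.301, 0.954, 0.0, 0.001]
ft_force: [-0.2, -0.7, 6.5]
width: 0.0136
grip_force: 30.0
```

Request:
jog_arm(
  plan=[
    [0,0,0,0,0,0,-1],
    [0,0,0,0,0,0,-1],
    [0,0,0,0,0,-20,-1],
    [0,0,0,0,0,-60,-1],
    [0,0,0,0,0,-105,-1],
    [0,0,0,0,0,-105,-1],
    [0,0,0,0,0,-105,-1],
    [0,0,0,0,0,-105,-1],
  ],
)

```text
time: 21.05
ee_pos: [0.4773, -0.0226, 0.1475]
eef_rot: [0.301, 0.954, -0.0, -0.001]
ft_force: [-0.7, 0.2, -1.1]
width: 0.0138
grip_force: 30.0
```

```bash
python3 -c "
from h import *
plan_place('cup4',[.628,-.014],0,.14)"
```

```text
(array([ 0.4773, -0.0226,  0.1475]), 'closing deg', 55.0, 'j7', np.float64(0.88), 'w', 0.0138, 't', 21.05) 29.99956991057843
closing -90 shift [-142.3  110.1    7.2] turn z 2.531 tilt deg 0.09
closing 90 shift [-142.3  110.1    7.2] turn z -0.611 tilt deg 0.09
```

Request:
jog_arm(
  plan=[
    [0,0,-0.12,-40,30,0,-1],
    [0,0,-0.24,-78,60,0,-1],
    [0,0,-0.36,-112,88,0,-1],
    [0,0,-0.48,-142,110,0,-1],
    [0,0,-0.61,-142,110,0,-1],
    [0,0,-0.61,-142,110,0,-1],
    [0,0,-0.61,-142,110,0,-1],
    [0,0,-0.61,-142,110,0,-1],
  ],
)

```text
time: 21.85
ee_pos: [0.6568, -0.0139, 0.1483]
eef_rot: [0.002, 1.0, -0.0, -0.0]
ft_force: [0.6, 0.3, -0.4]
width: 0.014
grip_force: 30.0
```

```bash
python3 -c "
from h import *
print(tool(),status.read_state()['grip_force']); to(.657,-.014,.065,90)
c=grab('wrist');print(meas(c,'cup4',[.628,-.015],z0=.103,rad=.06));stack(c,3)
for n in('scene','side'):
  c=grab(n);print(n,meas(c,'cup4',[.628,-.015],z0=.103,rad=.06));stack(c,3)
"
```

```text
(array([ 0.6568, -0.0139,  0.1483]), 'closing deg', 89.8, 'j7', np.float64(1.38), 'w', 0.014, 't', 21.85) 29.999690749682486
shift [-0.3 -0.  83.3] turn z -0.004 tilt deg 0.04
{'n': 6121, 'ntop': 304, 'nrim': 1573, 'ztop': 0.0605, 'ctr': array([ 0.6271, -0.0138]), 'res': 0.0011, 'hc': array([ 0.6512, -0.0132]), 'ang': 1.5, 'dist': 0.0241}
  stack {'n': 1827, 'ntop': 337, 'nrim': 753, 'ztop': 0.0704, 'ctr': array([ 0.6287, -0.014 ]), 'res': 0.0011, 'hc': array([ 0.6278, -0.0665]), 'ang': -91.0, 'dist': 0.0525}
  stack {'n': 1315, 'ntop': 259, 'nrim': 520, 'ztop': 0.0704, 'ctr': array([ 0.6299, -0.0155]), 'res': 0.0009, 'hc': array([0.6281, 0.029 ]), 'ang': 92.3, 'dist': 0.0445}
  stack {'n': 2320, 'ntop': 291, 'nrim': 342, 'ztop': 0.2332, 'ctr': array([ 0.6301, -0.0133]), 'res': 0.0008, 'hc': array([ 0.5924, -0.0135]), 'ang': -179.7, 'dist': 0.0377}
scene {'n': 94, 'ntop': 6, 'nrim': 18, 'ztop': 0.0842, 'ctr': array([ 0.627 , -0.0125]), 'res': 0.0013, 'hc': array([ 0.6616, -0.008 ]), 'ang': 7.3, 'dist': 0.0349}
  stack {'n': 183, 'ntop': 1, 'nrim': 16, 'ztop': 0.0411, 'ctr': array([ 0
[... 1255 characters left out ...]

                                                                 ~~~~~~~~~~~~~^^^^^^
    return _quantile_unchecked(
        a, q, axis, out, overwrite_input, method, keepdims, weights)
    return _ureduce(a,
                    func=_quantile_ureduce_func,
    ...<5 lines>...
                    overwrite_input=overwrite_input,
                    method=method)
    r = func(a, **kwargs)
    result = _quantile(arr,
                       quantiles=q,
    ...<2 lines>...
                       out=out,
                       weights=wgt)
    slices_having_nans = np.isnan(arr[-1, ...])
                                  ~~~^^^^^^^^^
IndexError: index -1 is out of bounds for axis 0 with size 0
```

Request:
jog_arm(
  plan=[
    [0,0,0,-2,0,40,-1],
    [0,0,0,-2,0,60,-1],
    [0,0,0,-2,0,70,-1],
    [0,0,0,-2,0,76,-1],
    [0,0,0,-2,0,80,-1],
    [0,0,0,-2,0,83,-1],
    [0,0,0,-2,0,86,-1],
    [0,0,0,-2,0,86,-1],
  ],
)

```text
time: 22.8
ee_pos: [0.6606, -0.0139, 0.0643]
eef_rot: [0.001, 1.0, -0.0, 0.001]
ft_force: [-1.5, -0.4, 6.6]
width: 0.0135
grip_force: 30.0
```

Request:
jog_arm(
  plan=[
    [0,0,0,0,0,-1,-1],
    [0,0,0,0,0,-1,-0.4],
    [0,0,0,0,0,-1,-0.4],
    [0,0,0,0,0,-1,-0.3],
    [0,0,0,0,0,-30,-0.3],
    [0,0,0,0,0,-80,-0.1],
    [0,0,0,0,0,-125,0],
    [0,0,0,0,0,-125,0],
    [0,0,0,0,0,-125,0],
  ],
)

```text
time: 23.7
ee_pos: [0.6601, -0.0138, 0.1888]
eef_rot: [0.0, 1.0, -0.0, 0.001]
ft_force: [0.0, 0.0, -0.5]
width: 0.0427
grip_force: 0.0
```

```bash
sed -i 's/    q=p\[m\]; z=/    q=p[m]\n    if len(q)<5: return dict(n=len(q))\n    z=/' h.py; python3 -c "
from h import *
print(tool())
c=grab('wrist');stack(c,4)
for n in('scene','side'):
  c=grab(n);print(n,meas(c,'cup4',G['cup1'],z0=.02)); print(meas(c,'cup5',G['cup5']))
to(.58,.175,.2,105)
"
```

```text
(array([ 0.6601, -0.0138,  0.1888]), 'closing deg', 90.0, 'j7', np.float64(1.39), 'w', 0.0427, 't', 23.7)
  stack {'n': 1764, 'ntop': 243, 'nrim': 872, 'ztop': 0.0705, 'ctr': array([ 0.6277, -0.0138]), 'res': 0.0012, 'hc': array([ 0.6279, -0.0664]), 'ang': -89.9, 'dist': 0.0525}
  stack {'n': 1479, 'ntop': 170, 'nrim': 722, 'ztop': 0.0702, 'ctr': array([ 0.6286, -0.0154]), 'res': 0.0011, 'hc': array([0.6281, 0.0289]), 'ang': 90.6, 'dist': 0.0443}
  stack {'n': 2813, 'ntop': 211, 'nrim': 639, 'ztop': 0.2736, 'ctr': array([ 0.6291, -0.0132]), 'res': 0.001, 'hc': array([ 0.5924, -0.0132]), 'ang': -179.9, 'dist': 0.0367}
  stack {'n': 2206, 'ntop': 247, 'nrim': 472, 'ztop': 0.0703, 'ctr': array([ 0.6307, -0.0136]), 'res': 0.001, 'hc': array([ 0.6595, -0.013 ]), 'ang': 1.2, 'dist': 0.0288}
scene {'n': 124, 'ntop': 19, 'nrim': 31, 'ztop': 0.0713, 'ctr': array([ 0.63  , -0.0129]), 'res': 0.0019, 'hc': array([ 0.6582, -0.0098]), 'ang': 6.3, 'dist': 0.0284}
{'n': 98, 'ntop': 19, 'nrim': 18, 'ztop': 0.0715, 'ctr': array([0.6313, 0.1946]), 'res': 0.0013, 'hc': array([0.6509, 0.2014]), 'ang': 19.3, 'dist': 0.0207}
side {'n': 242, 'ntop': 26, 'nrim': 55, 'ztop': 0.5709, 'ctr': array([ 0.6288, -0.0158]), 'res': 0.0018, 'hc': array([ 0.6566, -0.016 ]), 'ang': -0.4, 'dist': 0.0278}
{'n': 88, 'ntop': 13, 'nrim': 20, 'ztop': 0.0682, 'ctr': array([0.6314, 0.1919]), 'res': 0.0013, 'hc': array([0.6503, 0.1948]), 'ang': 8.7, 'dist': 0.0192}
shift [ 78.9 188.9 -13.9] turn z -0.263 tilt deg 0.14
```

Request:
jog_arm(
  plan=[
    [0,0,-0.1,-5,50,-12,0],
    [0,0,-0.2,-10,100,-12,0],
    [0,0,-0.26,-10,150,-12,0],
    [0,0,-0.26,-10,200,-12,0],
    [0,0,-0.26,-10,212,-12,0],
    [0,0,-0.26,-10,212,-12,0],
    [0,0,-0.26,-10,212,-12,0],
    [0,0,-0.26,-10,212,-12,0],
  ],
)

```text
time: 24.65
ee_pos: [0.6701, 0.1957, 0.199]
eef_rot: [-0.128, 0.992, -0.001, -0.0]
ft_force: [0.7, -0.5, 1.0]
width: 0.0433
grip_force: 0.0
```

```bash
python3 -c "
from h import *
plan_pick('cup5',G['cup5'])"
```

```text
(array([0.6701, 0.1957, 0.199 ]), 'closing deg', 104.7, 'j7', np.float64(1.31), 'w', 0.0433, 't', 24.65)
cup5 {'n': 1030, 'ntop': 196, 'nrim': 281, 'ztop': 0.0708, 'ctr': array([0.632 , 0.1939]), 'res': 0.0009, 'hc': array([0.6523, 0.1971]), 'ang': 9.0, 'dist': 0.0205}
handle [0.6527 0.1972]
closing -81.0 shift [ 16.4   6.  159.2] turn z 3.241 tilt deg 0.07
closing 99.0 shift [ 16.4   6.  159.2] turn z 0.099 tilt deg 0.07
```

Request:
jog_arm(
  plan=[
    [0,0,0.08,17,5,40,0],
    [0,0,0.08,17,5,85,0],
    [0,0,0.08,17,5,125,0],
    [0,0,0.08,17,5,150,0],
    [0,0,0.08,17,5,156,0],
    [0,0,0.08,17,5,156,-0.5],
    [0,0,0.08,17,5,156,-1],
    [0,0,0.08,17,5,156,-1],
    [0,0,0.08,17,5,156,-1],
    [0,0,0.08,17,5,156,-1],
    [0,0,0.08,17,5,156,-1],
    [0,0,0.08,17,5,156,-1],
  ],
)

```text
time: 25.9
ee_pos: [0.6526, 0.1989, 0.0445]
eef_rot: [-0.089, 0.996, 0.0, 0.001]
ft_force: [0.8, -0.2, 6.1]
width: 0.0139
grip_force: 30.0
```

Request:
jog_arm(
  plan=[
    [0,0,0,0,0,0,-1],
    [0,0,0,0,0,0,-1],
    [0,0,0,0,0,-20,-1],
    [0,0,0,0,0,-60,-1],
    [0,0,0,0,0,-105,-1],
    [0,0,0,0,0,-105,-1],
    [0,0,0,0,0,-105,-1],
    [0,0,0,0,0,-105,-1],
  ],
)

```text
time: 26.7
ee_pos: [0.6512, 0.1982, 0.147]
eef_rot: [-0.09, 0.996, -0.0, -0.001]
ft_force: [-0.4, -0.2, -0.7]
width: 0.0133
grip_force: 30.0
```

```bash
python3 -c "
from h import *
plan_place('cup5',[.630,-.0138],-90,.14)"
```

```text
(array([0.6512, 0.1982, 0.147 ]), 'closing deg', 100.3, 'j7', np.float64(1.21), 'w', 0.0133, 't', 26.7) 29.999573612585664
closing 0 shift [  62.4 -225.5    7.2] turn z 1.75 tilt deg 0.13
```

Request:
jog_arm(
  plan=[
    [0,0,0.145,12,-45,-15,-1],
    [0,0,0.29,24,-90,-15,-1],
    [0,0,0.435,37,-135,-15,-1],
    [0,0,0.58,50,-180,-15,-1],
    [0,0,0.725,62,-225,-15,-1],
    [0,0,0.87,62,-225,-15,-1],
    [0,0,1.015,62,-225,-15,-1],
    [0,0,1.16,62,-225,-15,-1],
    [0,0,1.305,62,-225,-15,-1],
    [0,0,1.45,62,-225,-15,-1],
    [0,0,1.6,62,-225,-15,-1],
    [0,0,1.75,62,-225,-15,-1],
  ],
)

```text
time: 27.9
ee_pos: [0.6301, -0.034, 0.1615]
eef_rot: [0.709, 0.705, -0.001, -0.001]
ft_force: [0.1, -0.1, -0.2]
width: 0.0137
grip_force: 30.0
```

Request:
jog_arm(
  plan=[
    [0,0,0,0,0,0,-1],
    [0,0,0,0,0,0,-1],
    [0,0,0,0,0,0,-1],
  ],
)

```text
time: 28.2
ee_pos: [0.6307, -0.0339, 0.1629]
eef_rot: [0.706, 0.708, -0.0, -0.0]
ft_force: [-0.3, -0.0, 0.2]
width: 0.0137
grip_force: 30.0
```

```bash
python3 -c "
from h import *
plan_place('cup5',[.630,-.0138],-90,.07)
for n in('wrist','scene','side'):
  c=grab(n);print(n,meas(c,'cup5',[.63,-.015],z0=.1175,rad=.06));stack(c,4)
  if n=='wrist':cv2.imwrite('pics/w5.png',c['image'][:,:,::-1])
"
```

```text
(array([ 0.6307, -0.0339,  0.1629]), 'closing deg', 0.2, 'j7', np.float64(-0.07), 'w', 0.0137, 't', 28.2) 29.999469509348273
closing 0 shift [-0.9 -0.6 92.9] turn z 0.004 tilt deg 0.06
wrist {'n': 3118, 'ntop': 281, 'nrim': 1010, 'ztop': 0.0622, 'ctr': array([ 0.6301, -0.0118]), 'res': 0.0009, 'hc': array([ 0.6308, -0.0279]), 'ang': -87.3, 'dist': 0.0161}
  stack {'n': 1177, 'ntop': 0, 'nrim': 678, 'ztop': 0.0369, 'ctr': array([ 0.6281, -0.0145]), 'res': 0.0011}
  stack {'n': 665, 'ntop': 104, 'nrim': 372, 'ztop': 0.0699, 'ctr': array([ 0.6291, -0.0158]), 'res': 0.001, 'hc': array([0.6287, 0.0292]), 'ang': 90.5, 'dist': 0.045}
  stack {'n': 2599, 'ntop': 308, 'nrim': 448, 'ztop': 0.2478, 'ctr': array([ 0.6299, -0.0138]), 'res': 0.0009, 'hc': array([ 0.5931, -0.0126]), 'ang': 178.3, 'dist': 0.0368}
  stack {'n': 1351, 'ntop': 315, 'nrim': 227, 'ztop': 0.2363, 'ctr': array([ 0.6313, -0.0145]), 'res': 0.0011, 'hc': array([ 0.6597, -0.0124]), 'ang': 4.4, 'dist': 0.0284}
scene {'n': 112, 'ntop': 24, 'nrim': 29, 'ztop': 0.0761, 'ctr': array([ 0.6277, -0.01  ]), 'res': 0.0015, 'hc': array([
[... 577 characters left out ...]
p': 21, 'nrim': 25, 'ztop': 0.2433, 'ctr': array([ 0.63  , -0.0133]), 'res': 0.0015, 'hc': array([ 0.6601, -0.0081]), 'ang': 9.7, 'dist': 0.0305}
side {'n': 65, 'ntop': 21, 'nrim': 4, 'ztop': 0.0728}
  stack {'n': 60, 'ntop': 3, 'nrim': 11, 'ztop': 0.056, 'ctr': array([ 0.6257, -0.016 ]), 'res': 0.0006}
  stack {'n': 6, 'ntop': 5, 'nrim': 0, 'ztop': 0.0728}
  stack {'n': 108, 'ntop': 18, 'nrim': 33, 'ztop': 0.491, 'ctr': array([ 0.6262, -0.015 ]), 'res': 0.0011, 'hc': array([ 0.5907, -0.0191]), 'ang': -173.4, 'dist': 0.0357}
  stack {'n': 237, 'ntop': 20, 'nrim': 52, 'ztop': 0.5514, 'ctr': array([ 0.6296, -0.0148]), 'res': 0.0013, 'hc': array([ 0.6526, -0.0215]), 'ang': -16.2, 'dist': 0.024}
```

View pics/w5.png

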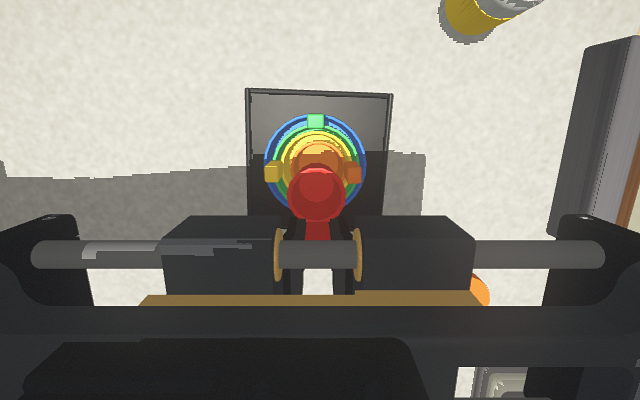

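The picture shows the nest concentric at (315,163), with the red cup held above it at (315,195). Red needs to go about 2 mm toward -y.

Request:
jog_arm(
  plan=[
    [0,0,0,-2,0,40,-1],
    [0,0,0,-2,0,65,-1],
    [0,0,0,-2,0,78,-1],
    [0,0,0,-2,0,85,-1],
    [0,0,0,-2,0,89,-1],
    [0,0,0,-2,0,92,-1],
    [0,0,0,-2,0,95,-1],
    [0,0,0,-2,0,95,-1],
  ],
)

```text
time: 29.15
ee_pos: [0.6317, -0.036, 0.0695]
eef_rot: [0.707, 0.707, 0.001, 0.001]
ft_force: [-0.6, -1.0, 0.9]
width: 0.0134
grip_force: 30.0
```

Request:
jog_arm(
  plan=[
    [0,0,0,0,0,1,-1],
    [0,0,0,0,0,1,-0.5],
    [0,0,0,0,0,0,-0.4],
    [0,0,0,0,0,0,-0.4],
    [0,0,0,0,0,-30,-0.3],
    [0,0,0,0,0,-80,-0.1],
    [0,0,0,0,0,-120,0.5],
    [0,0,0,0,0,-120,0.5],
    [0,0,0,0,0,-120,0.5],
  ],
)

```text
time: 30.05
ee_pos: [0.6315, -0.0357, 0.1894]
eef_rot: [0.707, 0.707, 0.001, 0.001]
ft_force: [-0.7, -0.4, -0.7]
width: 0.055
grip_force: 0.0
```

```bash
cat >> h.py <<'E'
def tabs(c):
    p=cloud(c);h=hsv(c)
    m=(h[...,0]>=100)&(h[...,0]<=125)&(h[...,1]>90)&(h[...,2]>30)&(p[...,2]>.003)&(p[...,2]<.05)&(np.hypot(p[...,0]-.628,p[...,1]+.0145)>.09)&(p[...,0]>.25)&(p[...,0]<.75)&(abs(p[...,1])<.45)
    N,L,S,C=cv2.connectedComponentsWithStats(m.astype(np.uint8)); out=[]
    for i in range(1,N):
        q=p[L==i]
        if S[i,4]<15: continue
        zt=np.percentile(q[:,2],90); t=q[q[:,2]>zt-.004]
        ctr=(np.percentile(t[:,:2],3,axis=0)+np.percentile(t[:,:2],97,axis=0))/2
        out.append((ctr.round(4),round(float(zt),4),int(S[i,4])))
    return out
def tub(c):
    p=cloud(c); r=np.hypot(p[...,0]-.514,p[...,1]+.365); m=(r<.075)&(p[...,2]>.036)&(p[...,2]<.044); q=p[m]
    if len(q)<20: return None
    return least_squares(lambda s:np.hypot(q[:,0]-s[0],q[:,1]-s[1])-.063,[.514,-.365],loss="soft_l1",f_scale=.002).x.round(4)
E
python3 -c "
from h import *
print(tool())
for n in('wrist','scene','side'):
  c=grab(n);print(n);stack(c,5);print(tabs(c),tub(c))
"
```

```text
(array([ 0.6315, -0.0357,  0.1894]), 'closing deg', 0.0, 'j7', np.float64(-0.07), 'w', 0.055, 't', 30.05)
wrist
  stack {'n': 1437, 'ntop': 213, 'nrim': 766, 'ztop': 0.0704, 'ctr': array([ 0.628 , -0.0135]), 'res': 0.0011, 'hc': array([ 0.6286, -0.0661]), 'ang': -89.3, 'dist': 0.0526}
  stack {'n': 826, 'ntop': 73, 'nrim': 466, 'ztop': 0.0703, 'ctr': array([ 0.629, -0.015]), 'res': 0.001, 'hc': array([0.6289, 0.0293]), 'ang': 90.1, 'dist': 0.0443}
  stack {'n': 2990, 'ntop': 255, 'nrim': 565, 'ztop': 0.2742, 'ctr': array([ 0.6299, -0.0131]), 'res': 0.001, 'hc': array([ 0.593 , -0.0127]), 'ang': 179.4, 'dist': 0.0368}
  stack {'n': 984, 'ntop': 263, 'nrim': 343, 'ztop': 0.0714, 'ctr': array([ 0.6314, -0.0132]), 'res': 0.0012, 'hc': array([ 0.652 , -0.0205]), 'ang': -19.7, 'dist': 0.0218}
  stack {'n': 1244, 'ntop': 245, 'nrim': 336, 'ztop': 0.0705, 'ctr': array([ 0.6314, -0.0142]), 'res': 0.0009, 'hc': array([ 0.6319, -0.0349]), 'ang': -88.6, 'dist': 0.0207}
[] None
scene
  stack {'n': 182, 'ntop': 1, 'nrim': 11, 'ztop': 0.0406, 'ctr': array([ 0.6264, -0.0108]), 'res': 0.0011}
  stack
[... 796 characters left out ...]
-0.3645]
side
  stack {'n': 68, 'ntop': 4, 'nrim': 10, 'ztop': 0.0621}
  stack {'n': 9, 'ntop': 7, 'nrim': 2, 'ztop': 0.0695}
  stack {'n': 126, 'ntop': 17, 'nrim': 30, 'ztop': 0.5325, 'ctr': array([ 0.6265, -0.0144]), 'res': 0.001, 'hc': array([ 0.5884, -0.0192]), 'ang': -172.9, 'dist': 0.0384}
  stack {'n': 155, 'ntop': 23, 'nrim': 48, 'ztop': 0.5768, 'ctr': array([ 0.63  , -0.0159]), 'res': 0.002, 'hc': array([ 0.6449, -0.0293]), 'ang': -41.8, 'dist': 0.02}
  stack {'n': 60, 'ntop': 20, 'nrim': 10, 'ztop': 0.0707}
[(array([0.4049, 0.2978]), 0.0247, 34), (array([0.3669, 0.228 ]), 0.0231, 37), (array([ 0.3569, -0.2438]), 0.0225, 71), (array([ 0.4109, -0.3127]), 0.024, 75)] [ 0.51   -0.3689]
```

Request:
jog_arm(
  plan=[
    [0,0,0,-40,-28,0,0.4],
    [0,0,0,-80,-56,0,0.4],
    [0,0,0,-120,-84,0,0.4],
    [0,0,0,-160,-112,0,0.4],
    [0,0,0,-200,-140,0,0.4],
    [0,0,0,-240,-168,0,0.4],
    [0,0,0,-280,-196,0,0.4],
    [0,0,0,-310,-216,0,0.4],
    [0,0,0,-310,-216,0,0.4],
    [0,0,0,-310,-216,0,0.4],
    [0,0,0,-310,-216,0,0.4],
  ],
)

```text
time: 31.3
ee_pos: [0.4157, -0.3444, 0.1878]
eef_rot: [0.706, 0.708, 0.0, -0.001]
ft_force: [-0.7, -0.0, -0.0]
width: 0.0604
grip_force: 0.0
```

```bash
python3 -c "
from h import *
print(tool())
c=grab('wrist'); t=tabs(c); print(t,tub(c)); cv2.imwrite('pics/w6.png',c['image'][:,:,::-1])
for x in t: to(*x[0],.004,0)
"
```

```text
(array([ 0.4157, -0.3444,  0.1878]), 'closing deg', 0.1, 'j7', np.float64(0.61), 'w', 0.0604, 't', 31.3)
[(array([ 0.3599, -0.2385]), 0.0208, 988), (array([ 0.4131, -0.3072]), 0.0209, 785)] [ 0.5117 -0.3679]
shift [105.8 -55.7 184.1] turn z 0.002 tilt deg 0.06
shift [ 36.9  -2.6 184. ] turn z 0.002 tilt deg 0.06
```

View pics/w6.png

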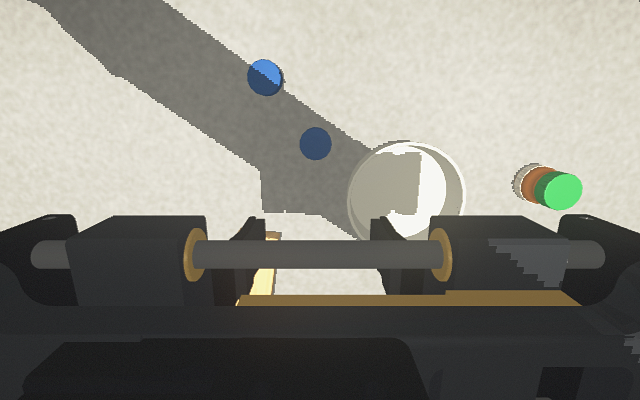

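The picture shows the tablets at (265,77) and (315,143) and the tub at (407,192). I'm picking the nearer tablet, D.

Request:
jog_arm(
  plan=[
    [0,0,0,20,-2,40,0.4],
    [0,0,0,36,-3,85,0.4],
    [0,0,0,36,-3,130,0.4],
    [0,0,0,36,-3,165,0.4],
    [0,0,0,36,-3,180,0.4],
    [0,0,0,36,-3,183,0.4],
    [0,0,0,36,-3,183,-0.3],
    [0,0,0,36,-3,183,-0.3],
    [0,0,0,36,-3,183,-0.3],
    [0,0,0,36,-3,183,-0.3],
    [0,0,0,36,-3,183,-0.3],
    [0,0,0,36,-3,183,-0.3],
  ],
)

```text
time: 32.55
ee_pos: [0.4126, -0.3101, 0.0064]
eef_rot: [0.707, 0.707, 0.0, 0.001]
ft_force: [-0.5, 1.5, 5.9]
width: 0.0354
grip_force: 30.0
```

Request:
jog_arm(
  plan=[
    [0,0,0,0,0,0,-0.3],
    [0,0,0,0,0,-20,-0.3],
    [0,0,0,0,0,-60,-0.3],
    [0,0,0,0,0,-75,-0.3],
    [0,0,0,0,0,-75,-0.3],
    [0,0,0,0,0,-75,-0.3],
  ],
)

```text
time: 33.15
ee_pos: [0.4119, -0.3097, 0.0802]
eef_rot: [0.707, 0.707, 0.0, -0.0]
ft_force: [0.1, 0.4, -1.0]
width: 0.0353
grip_force: 30.0
```

```bash
python3 -c "
from h import *
print(tool(),status.read_state()['grip_force'])
to(.511,-.395,.08,0)
"
```

```text
(array([ 0.4119, -0.3097,  0.0802]), 'closing deg', -0.0, 'j7', np.float64(0.55), 'w', 0.0353, 't', 33.15) 29.999636113643646
shift [-85.3  99.1   0.2] turn z -0.0 tilt deg 0.0
```

Request:
jog_arm(
  plan=[
    [0,0,0,-42,49,0,-0.3],
    [0,0,0,-85,99,0,-0.3],
    [0,0,0,-85,99,0,-0.3],
    [0,0,0,-85,99,0,-0.3],
    [0,0,0,-85,99,30,-0.3],
    [0,0,0,-85,99,55,-0.3],
    [0,0,0,-85,99,58,-0.3],
    [0,0,0,-85,99,58,0],
    [0,0,0,-85,99,58,0.06],
    [0,0,0,-85,99,58,0.06],
    [0,0,0,-85,99,10,0.06],
    [0,0,0,-85,99,-50,0.3],
  ],
)

```text
time: 34.35
ee_pos: [0.5103, -0.3943, 0.1214]
eef_rot: [0.707, 0.707, -0.0, -0.001]
ft_force: [0.9, 0.1, 0.3]
width: 0.0488
grip_force: 0.0
```

Request:
jog_arm(
  plan=[
    [0,0,0,40,-50,-50,0.4],
    [0,0,0,70,-90,-50,0.4],
    [0,0,0,70,-130,-50,0.4],
    [0,0,0,70,-130,-50,0.4],
    [0,0,0,70,-130,-50,0.4],
    [0,0,0,70,-130,-50,0.4],
  ],
)

```text
time: 34.95
ee_pos: [0.382, -0.3252, 0.1714]
eef_rot: [0.707, 0.707, 0.0, 0.001]
ft_force: [-0.6, 0.1, 0.4]
width: 0.0608
grip_force: 0.0
```

```bash
python3 -c "
from h import *
print(tool(),status.read_state()['grip_force'])
c=grab('wrist'); t=tabs(c); print(t,tub(c))
for x in t: to(*x[0],.004,0)
for n in('scene','side'): c=grab(n); print(tabs(c))
"
```

```text
(array([ 0.382 , -0.3252,  0.1714]), 'closing deg', 0.0, 'j7', np.float64(0.62), 'w', 0.0608, 't', 34.95) 0.0
[(array([ 0.3594, -0.2386]), 0.0209, 993), (array([ 0.499, -0.384]), 0.0255, 150)] [ 0.5112 -0.3679]
shift [ 86.5 -23.  166.9] turn z 0.001 tilt deg 0.08
shift [-59.  116.5 167.2] turn z 0.001 tilt deg 0.08
[(array([ 0.5094, -0.3838]), 0.0302, 27), (array([ 0.3596, -0.2322]), 0.0238, 39), (array([0.3701, 0.2433]), 0.0237, 49), (array([0.4129, 0.3131]), 0.0256, 54)]
[(array([ 0.3588, -0.2459]), 0.0227, 29), (array([ 0.5068, -0.3962]), 0.0277, 80)]
```

Request:
jog_arm(
  plan=[
    [0,0,0,40,-12,20,0.4],
    [0,0,0,86,-23,60,0.4],
    [0,0,0,86,-23,105,0.4],
    [0,0,0,86,-23,145,0.4],
    [0,0,0,86,-23,162,0.4],
    [0,0,0,86,-23,165,0.4],
    [0,0,0,86,-23,165,-0.3],
    [0,0,0,86,-23,165,-0.3],
    [0,0,0,86,-23,165,-0.3],
    [0,0,0,86,-23,165,-0.3],
    [0,0,0,86,-23,165,-0.3],
    [0,0,0,86,-23,165,-0.3],
  ],
)

```text
time: 36.3
ee_pos: [0.3587, -0.2392, 0.0063]
eef_rot: [0.707, 0.707, 0.0, 0.001]
ft_force: [-0.0, -0.1, 6.5]
width: 0.035
grip_force: 30.0
```

Request:
jog_arm(
  plan=[
    [0,0,0,0,0,0,-0.3],
    [0,0,0,0,0,-20,-0.3],
    [0,0,0,0,0,-60,-0.3],
    [0,0,0,0,0,-75,-0.3],
    [0,0,0,0,0,-75,-0.3],
    [0,0,0,0,0,-75,-0.3],
  ],
)

```text
time: 36.9
ee_pos: [0.3579, -0.2388, 0.0803]
eef_rot: [0.707, 0.707, 0.0, 0.0]
ft_force: [-0.7, -0.6, -0.7]
width: 0.0354
grip_force: 30.0
```

```bash
python3 -c "
from h import *
print(tool(),status.read_state()['grip_force'])
to(.511,-.339,.08,0)
"
```

```text
(array([ 0.3579, -0.2388,  0.0803]), 'closing deg', -0.0, 'j7', np.float64(0.48), 'w', 0.0354, 't', 36.9) 29.999591410160065
shift [-100.2  153.1    0.3] turn z -0.0 tilt deg 0.01
```

Request:
jog_arm(
  plan=[
    [0,0,0,-28,42,0,-0.3],
    [0,0,0,-55,84,0,-0.3],
    [0,0,0,-80,120,0,-0.3],
    [0,0,0,-100,153,0,-0.3],
    [0,0,0,-100,153,0,-0.3],
    [0,0,0,-100,153,0,-0.3],
    [0,0,0,-100,153,30,-0.3],
    [0,0,0,-100,153,55,-0.3],
    [0,0,0,-100,153,58,-0.3],
    [0,0,0,-100,153,58,0],
    [0,0,0,-100,153,58,0.06],
    [0,0,0,-100,153,58,0.06],
  ],
)

```text
time: 38.1
ee_pos: [0.5118, -0.3393, 0.0241]
eef_rot: [0.707, 0.707, 0.0, 0.001]
ft_force: [0.4, -0.4, -0.3]
width: 0.0448
grip_force: 0.0
```

Request:
jog_arm(
  plan=[
    [0,0,0,0,0,-40,0.06],
    [0,0,0,0,0,-90,0.06],
    [0,0,0,0,0,-160,0.4],
    [0,0,0,0,0,-170,0.4],
    [0,0,0,0,0,-170,0.4],
  ],
)

```text
time: 38.6
ee_pos: [0.5133, -0.3402, 0.1993]
eef_rot: [0.707, 0.707, 0.001, 0.005]
ft_force: [0.2, -0.6, -0.4]
width: 0.0589
grip_force: 0.0
```

```bash
python3 -c "
from h import *
print(tool(),status.read_state()['grip_force'])
for n in('wrist','scene','side'): c=grab(n); print(n,tabs(c)); stack(c,5) if n!='wrist' else 0
to(.38,.20,.19,-90); to(.38,.2,.19,0)
"
```

```text
(array([ 0.5133, -0.3402,  0.1993]), 'closing deg', -0.0, 'j7', np.float64(0.51), 'w', 0.0589, 't', 38.6) 0.0
wrist [(array([ 0.5096, -0.3362]), 0.0257, 728), (array([ 0.5094, -0.3907]), 0.0258, 556)]
scene [(array([ 0.511 , -0.3589]), 0.0304, 41), (array([0.3675, 0.2406]), 0.0216, 48), (array([0.4095, 0.3136]), 0.0244, 54)]
  stack {'n': 198, 'ntop': 3, 'nrim': 20, 'ztop': 0.0403, 'ctr': array([ 0.6264, -0.012 ]), 'res': 0.001}
  stack {'n': 68, 'ntop': 15, 'nrim': 17, 'ztop': 0.074, 'ctr': array([ 0.6269, -0.0128]), 'res': 0.0011, 'hc': array([0.6266, 0.0353]), 'ang': 90.3, 'dist': 0.0481}
  stack {'n': 78, 'ntop': 25, 'nrim': 25, 'ztop': 0.0733, 'ctr': array([ 0.6271, -0.0107]), 'res': 0.0013, 'hc': array([0.6136, 0.0061]), 'ang': 128.7, 'dist': 0.0215}
  stack {'n': 77, 'ntop': 20, 'nrim': 24, 'ztop': 0.0712, 'ctr': array([ 0.6273, -0.0145]), 'res': 0.0017, 'hc': array([ 0.6544, -0.0111]), 'ang': 7.1, 'dist': 0.0273}
  stack {'n': 67, 'ntop': 16, 'nrim': 17, 'ztop': 0.0705, 'ctr': array([ 0.6305, -0.0139]), 'res': 0.0013, 'hc': array([ 0.6303, -0.0308]), 'ang': -90.8, 'dist': 0.0169}
side [(array([0.4039, 0.2985]), 0.0231, 33), (array([0.3681, 0.2282]), 0.0226, 38), (array([ 0.5063, -0.3989]), 0.0275, 66)]
  stack {'n': 110, 'ntop': 14, 'nrim': 25, 'ztop': 0.073, 'ctr': array([ 0.6259, -0.016 ]), 'res': 0.0007, 'hc': array([ 0.6257, -0.0721]), 'ang': -90.2, 'dist': 0.056}
  stack {'n': 14, 'ntop': 0, 'nrim': 10, 'ztop': 0.0381}
  stack {'n': 96, 'ntop': 22, 'nrim': 29, 'ztop': 0.0717, 'ctr': array([ 0.6277, -0.0143]), 'res': 0.0014, 'hc': array([ 0.5899, -0.0166]), 'ang': -176.6, 'dist': 0.0378}
  stack {'n': 89, 'ntop': 3, 'nrim': 46, 'ztop': 0.0513, 'ctr': array([ 0.6299, -0.0151]), 'res': 0.0012}
  stack {'n': 63, 'ntop': 25, 'nrim': 10, 'ztop': 0.0706}
shift [ 538.7 -130.8    2.4] turn z 1.571 tilt deg 0.0
shift [ 538.7 -130.8    2.4] turn z 0.0 tilt deg 0.0
```

Request:
jog_arm(
  plan=[
    [0,0,0.09,48,-10,0,0.4],
    [0,0,0.18,96,-20,0,0.4],
    [0,0,0.27,144,-30,0,0.4],
    [0,0,0.36,192,-40,0,0.4],
    [0,0,0.45,240,-50,0,0.4],
    [0,0,0.54,288,-60,0,0.4],
    [0,0,0.63,336,-70,0,0.4],
    [0,0,0.72,384,-80,0,0.4],
    [0,0,0.81,432,-90,0,0.4],
    [0,0,0.9,480,-100,0,0.4],
    [0,0,1.0,520,-112,0,0.4],
    [0,0,1.0,520,-112,0,0.4],
  ],
)

```text
time: 39.95
ee_pos: [0.3963, 0.1862, 0.1916]
eef_rot: [0.959, 0.283, -0.001, -0.001]
ft_force: [0.1, -1.2, -0.1]
width: 0.061
grip_force: 0.0
```

Request:
jog_arm(
  plan=[
    [0,0,0,0,0,0,0.4],
    [0,0,0,0,0,0,0.4],
    [0,0,0,0,0,0,0.4],
  ],
)

```text
time: 40.25
ee_pos: [0.3993, 0.1799, 0.1921]
eef_rot: [0.96, 0.281, -0.0, 0.0]
ft_force: [0.1, -0.1, 0.1]
width: 0.0607
grip_force: 0.0
```

```bash
python3 -c "
from h import *
print(tool())
c=grab('wrist'); t=tabs(c); print(t)
for x in t: to(*x[0],.006)
"
```

```text
(array([0.3993, 0.1799, 0.1921]), 'closing deg', -57.4, 'j7', np.float64(-1.51), 'w', 0.0607, 't', 40.25)
[(array([0.4083, 0.3064]), 0.021, 874), (array([0.3706, 0.2358]), 0.0208, 664)]
shift [  75.8 -101.6  186.2] turn z 0 tilt deg 0.03
shift [  6.  -62.4 186.3] turn z 0 tilt deg 0.03
```

Picking B (.3706,.2358).

Request:
jog_arm(
  plan=[
    [0,0,0,3,-35,30,0.4],
    [0,0,0,6,-62,65,0.4],
    [0,0,0,6,-62,110,0.4],
    [0,0,0,6,-62,155,0.4],
    [0,0,0,6,-62,182,0.4],
    [0,0,0,6,-62,186,0.4],
    [0,0,0,6,-62,186,-0.3],
    [0,0,0,6,-62,186,-0.3],
    [0,0,0,6,-62,186,-0.3],
    [0,0,0,6,-62,186,-0.3],
    [0,0,0,6,-62,186,-0.3],
    [0,0,0,6,-62,186,-0.3],
  ],
)

```text
time: 41.5
ee_pos: [0.3715, 0.2369, 0.0076]
eef_rot: [0.96, 0.281, 0.001, 0.0]
ft_force: [-0.3, -1.4, 8.2]
width: 0.035
grip_force: 30.0
```

Request:
jog_arm(
  plan=[
    [0,0,0,0,0,0,-0.3],
    [0,0,0,0,0,-20,-0.3],
    [0,0,0,0,0,-60,-0.3],
    [0,0,0,0,0,-110,-0.3],
    [0,0,0,0,0,-120,-0.3],
    [0,0,0,0,0,-120,-0.3],
  ],
)

```text
time: 42.1
ee_pos: [0.3719, 0.2372, 0.1286]
eef_rot: [0.96, 0.281, 0.002, -0.0]
ft_force: [1.1, -0.3, -1.2]
width: 0.0352
grip_force: 30.0
```

```bash
python3 -c "
from h import *
print(tool(),status.read_state()['grip_force'])
to(.48,-.364,.08,0);to(.40,-.1,.08)
"
```

```text
(array([0.3719, 0.2372, 0.1286]), 'closing deg', -57.3, 'j7', np.float64(-1.69), 'w', 0.0352, 't', 42.1) 29.999898970127106
shift [-233.9  564.3   48.2] turn z -1.0 tilt deg 0.27
shift [-158.7  298.9   48.2] turn z 0 tilt deg 0.27
```

Request:
jog_arm(
  plan=[
    [0,0,0.05,-18,44,0,-0.3],
    [0,0,0.1,-36,88,0,-0.3],
    [0,0,0.15,-54,132,0,-0.3],
    [0,0,0.2,-72,176,0,-0.3],
    [0,0,0.25,-90,220,0,-0.3],
    [0,0,0.3,-108,264,0,-0.3],
    [0,0,0.35,-126,308,0,-0.3],
    [0,0,0.4,-144,352,0,-0.3],
    [0,0,0.45,-162,396,0,-0.3],
    [0,0,0.5,-180,440,0,-0.3],
    [0,0,0.55,-198,484,0,-0.3],
    [0,0,0.57,-216,528,0,-0.3],
  ],
)

```text
time: 43.3
ee_pos: [0.4732, -0.3259, 0.1243]
eef_rot: [1.0, -0.0, -0.001, -0.0]
ft_force: [0.1, 0.4, 0.8]
width: 0.0353
grip_force: 30.0
```

```bash
python3 -c "
from h import *
print(tool(),status.read_state()['grip_force'])
to(.482,-.365,.036,-90)
"
```

```text
(array([ 0.4732, -0.3259,  0.1243]), 'closing deg', -90.1, 'j7', np.float64(-1.05), 'w', 0.0353, 't', 43.3) 30.000847578048706
shift [ 9.1 39.1 88.2] turn z -0.001 tilt deg 0.17
```

Request:
jog_arm(
  plan=[
    [0,0,0,8,38,0,-0.3],
    [0,0,0,8,38,20,-0.3],
    [0,0,0,8,38,40,-0.3],
    [0,0,0,8,38,40,-0.3],
    [0,0,0,8,38,40,-0.3],
  ],
)

```text
time: 43.8
ee_pos: [0.4815, -0.3618, 0.0854]
eef_rot: [1.0, 0.001, -0.001, -0.001]
ft_force: [0.5, 0.3, -0.1]
width: 0.0351
grip_force: 30.0
```

```bash
python3 -c "
from h import *
print(tool(),status.read_state()['grip_force'])
to(.482,-.365,.036,-90)
c=grab('wrist'); print(tabs(c))
"
```

```text
(array([ 0.4815, -0.3618,  0.0854]), 'closing deg', -89.9, 'j7', np.float64(-0.99), 'w', 0.0351, 't', 43.8) 29.99978005886078
shift [ 0.6  3.2 49.3] turn z 0.001 tilt deg 0.15
[(array([ 0.5103, -0.3907]), 0.0257, 1719), (array([ 0.5103, -0.3374]), 0.0258, 1641)]
```

Request:
jog_arm(
  plan=[
    [0,0,0,0,2,25,-0.3],
    [0,0,0,0,2,46,-0.3],
    [0,0,0,0,2,49,-0.3],
    [0,0,0,0,2,49,-0.3],
    [0,0,0,0,2,49,0],
    [0,0,0,0,2,49,0.03],
    [0,0,0,0,2,49,0.03],
    [0,0,0,0,2,10,0.03],
    [0,0,0,0,2,-40,0.03],
    [0,0,0,-20,2,-90,0.4],
    [0,0,0,-40,2,-110,0.4],
    [0,0,0,-40,2,-110,0.4],
  ],
)

```text
time: 45.05
ee_pos: [0.4415, -0.3668, 0.2017]
eef_rot: [1.0, -0.001, 0.003, 0.002]
ft_force: [0.3, -1.1, -0.2]
width: 0.0579
grip_force: 0.0
```

```bash
python3 -c "
from h import *
print(tool(),status.read_state()['grip_force'])
for n in('wrist','scene','side'): c=grab(n); print(n,tabs(c))
to(.38,.22,.19,-58)
"
```

```text
(array([ 0.4415, -0.3668,  0.2017]), 'closing deg', -90.1, 'j7', np.float64(-0.95), 'w', 0.0579, 't', 45.05) 0.0
wrist [(array([ 0.51  , -0.3341]), 0.0259, 439), (array([ 0.5197, -0.402 ]), 0.026, 26), (array([ 0.5026, -0.3926]), 0.0259, 201), (array([ 0.4812, -0.3643]), 0.026, 716)]
scene [(array([ 0.4963, -0.3556]), 0.0302, 83), (array([0.4123, 0.3142]), 0.0267, 53)]
side []
shift [ -61.7 -584.1    6.3] turn z -0.557 tilt deg 0.02
```

Request:
jog_arm(
  plan=[
    [0,0,-0.05,-3,-49,5,0.4],
    [0,0,-0.1,-6,-98,5,0.4],
    [0,0,-0.15,-9,-147,5,0.4],
    [0,0,-0.2,-12,-196,5,0.4],
    [0,0,-0.25,-15,-245,5,0.4],
    [0,0,-0.3,-18,-294,5,0.4],
    [0,0,-0.35,-21,-343,5,0.4],
    [0,0,-0.4,-24,-392,5,0.4],
    [0,0,-0.45,-27,-441,5,0.4],
    [0,0,-0.5,-30,-490,5,0.4],
    [0,0,-0.56,-32,-539,5,0.4],
    [0,0,-0.56,-32,-587,5,0.4],
  ],
)

```text
time: 46.4
ee_pos: [0.4085, 0.2251, 0.1906]
eef_rot: [0.96, 0.278, -0.001, -0.0]
ft_force: [1.8, -0.3, 0.1]
width: 0.0607
grip_force: 0.0
```

Request:
jog_arm(
  plan=[
    [0,0,0,0,0,0,0.4],
    [0,0,0,0,0,0,0.4],
    [0,0,0,0,0,0,0.4],
  ],
)

```text
time: 46.7
ee_pos: [0.4095, 0.2217, 0.1906]
eef_rot: [0.961, 0.276, -0.001, 0.0]
ft_force: [0.6, -0.7, 0.0]
width: 0.0612
grip_force: 0.0
```

```bash
python3 -c "
from h import *
print(tool())
c=grab('wrist'); t=tabs(c); print(t)
for x in t: to(*x[0],.007)
p=cloud(c);h=hsv(c); m=((h[...,0]<6)|(h[...,0]>172))&(h[...,1]>130)&(p[...,2]>.098)&(p[...,2]<.112); q=p[m]; print(len(q)); 
N,L,S,C=cv2.connectedComponentsWithStats(m.astype(np.uint8))
for i in range(1,N):
  if S[i,4]>30:
    q=p[L==i]; print(C[i],S[i,4],q.mean(0),cv2.minAreaRect((q[:,:2]*1000).astype(np.float32)))
cv2.imwrite('pics/w7.png',c['image'][:,:,::-1])
"
```

```text
(array([0.4095, 0.2217, 0.1906]), 'closing deg', -57.9, 'j7', np.float64(-1.62), 'w', 0.0612, 't', 46.7)
[(array([0.4082, 0.3067]), 0.0209, 783)]
shift [ 44.2 -73.1 183.8] turn z 0 tilt deg 0.07
233
[ 43.79828326 208.27467811] 233 [0.27092412 0.41947717 0.10312209] ((266.7704162597656, 419.9749755859375), (19.228336334228516, 12.616093635559082), 5.285792350769043)
```

View pics/w7.png

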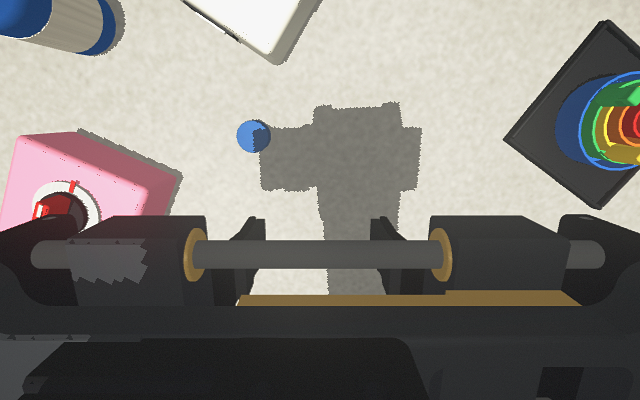

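The tablet is at (253,136). The pink look-alike box is at (90,180) and the white box at the top (270,20). I'm picking tablet A.

Request:
jog_arm(
  plan=[
    [0,0,0,22,-37,20,0.4],
    [0,0,0,44,-73,55,0.4],
    [0,0,0,44,-73,95,0.4],
    [0,0,0,44,-73,140,0.4],
    [0,0,0,44,-73,175,0.4],
    [0,0,0,44,-73,183,0.4],
    [0,0,0,44,-73,183,-0.3],
    [0,0,0,44,-73,183,-0.3],
    [0,0,0,44,-73,183,-0.3],
    [0,0,0,44,-73,183,-0.3],
    [0,0,0,44,-73,183,-0.3],
    [0,0,0,44,-73,183,-0.3],
  ],
)

```text
time: 47.95
ee_pos: [0.4091, 0.3081, 0.0099]
eef_rot: [0.961, 0.277, 0.001, -0.0]
ft_force: [-0.9, -1.3, 8.1]
width: 0.0352
grip_force: 30.0
```

Request:
jog_arm(
  plan=[
    [0,0,0,0,0,0,-0.3],
    [0,0,0,0,0,-20,-0.3],
    [0,0,0,0,0,-60,-0.3],
    [0,0,0,0,0,-110,-0.3],
    [0,0,0,0,0,-120,-0.3],
    [0,0,0,0,0,-120,-0.3],
    [0,0,0,0,0,-120,-0.3],
  ],
)

```text
time: 48.65
ee_pos: [0.4079, 0.3072, 0.1277]
eef_rot: [0.961, 0.277, -0.0, 0.0]
ft_force: [-0.9, 0.4, -0.7]
width: 0.0348
grip_force: 30.0
```

```bash
python3 -c "
from h import *
print(tool(),status.read_state()['grip_force'])
to(.539,-.364,.125,-90)
"
```

```text
(array([0.4079, 0.3072, 0.1277]), 'closing deg', -57.9, 'j7', np.float64(-1.86), 'w', 0.0348, 't', 48.65) 29.99992847442627
shift [-245.8  638.2    3.2] turn z 0.561 tilt deg 0.05
```

Request:
jog_arm(
  plan=[
    [0,0,0.05,-17,45,-5,-0.3],
    [0,0,0.1,-34,90,-5,-0.3],
    [0,0,0.15,-52,135,-5,-0.3],
    [0,0,0.2,-69,180,-5,-0.3],
    [0,0,0.25,-87,225,-5,-0.3],
    [0,0,0.3,-104,270,-5,-0.3],
    [0,0,0.35,-121,315,-5,-0.3],
    [0,0,0.4,-139,360,-5,-0.3],
    [0,0,0.45,-156,405,-5,-0.3],
    [0,0,0.5,-173,450,-5,-0.3],
    [0,0,0.55,-191,495,-5,-0.3],
    [0,0,0.56,-208,540,-5,-0.3],
  ],
)

```text
time: 49.85
ee_pos: [0.5181, -0.2619, 0.1312]
eef_rot: [1.0, -0.001, -0.002, -0.0]
ft_force: [1.5, 0.8, -1.3]
width: 0.035
grip_force: 30.0
```

Request:
jog_arm(
  plan=[
    [0,0,0,4,50,0,-0.3],
    [0,0,0,14,100,0,-0.3],
    [0,0,0,14,103,0,-0.3],
    [0,0,0,14,103,0,-0.3],
    [0,0,0,14,103,0,-0.3],
    [0,0,0,14,103,0,-0.3],
  ],
)

```text
time: 50.45
ee_pos: [0.5336, -0.3611, 0.133]
eef_rot: [1.0, 0.002, -0.0, -0.001]
ft_force: [0.7, 0.1, -1.0]
width: 0.035
grip_force: 30.0
```

```bash
python3 -c "
from h import *
print(tool(),status.read_state()['grip_force'])
to(.539,-.364,.038,-90)
c=grab('wrist'); print(tabs(c))
"
```

```text
(array([ 0.5336, -0.3611,  0.133 ]), 'closing deg', -89.8, 'j7', np.float64(-1.08), 'w', 0.035, 't', 50.45) 29.99989002943039
shift [ 5.5  3.  95. ] turn z 0.003 tilt deg 0.07
[(array([ 0.5148, -0.3357]), 0.0257, 704), (array([ 0.5146, -0.3915]), 0.0257, 774)]
```

Request:
jog_arm(
  plan=[
    [0,0,0,5,3,40,-0.3],
    [0,0,0,5,3,75,-0.3],
    [0,0,0,5,3,92,-0.3],
    [0,0,0,5,3,95,-0.3],
    [0,0,0,5,3,95,-0.3],
    [0,0,0,5,3,95,0],
    [0,0,0,5,3,95,0.03],
    [0,0,0,5,3,95,0.03],
    [0,0,0,5,3,55,0.03],
    [0,0,0,5,3,5,0.03],
    [0,0,0,-40,3,-45,0],
    [0,0,0,-70,3,-60,0],
  ],
)

```text
time: 51.7
ee_pos: [0.4644, -0.3659, 0.1968]
eef_rot: [1.0, 0.002, 0.002, 0.001]
ft_force: [0.0, -2.0, 0.5]
width: 0.0435
grip_force: 0.0
```

Request:
jog_arm(
  plan=[
    [0,0,0,0,0,0,0],
    [0,0,0,0,0,0,0],
  ],
)

```text
time: 51.9
ee_pos: [0.4631, -0.3668, 0.1951]
eef_rot: [1.0, -0.0, 0.001, 0.001]
ft_force: [0.1, 0.2, -1.3]
width: 0.0435
grip_force: 0.0
```

```bash
python3 -c "
from h import *
print(tool())
for n in('wrist','scene','side'):
  c=grab(n); print(n,tabs(c)); stack(c,5)
  p=cloud(c);h=hsv(c); m=((h[...,0]<6)|(h[...,0]>172))&(h[...,1]>130)&(p[...,2]>.096)&(p[...,2]<.116)&(p[...,1]>.3)&(p[...,0]>.45); q=p[m]
  if len(q)>8: print('KNOB',len(q),q.mean(0),cv2.minAreaRect((q[:,:2]*1000).astype(np.float32)))
  if n=='wrist':cv2.imwrite('pics/w8.png',c['image'][:,:,::-1])
  if n=='scene':cv2.imwrite('pics/k.png',cv2.resize(c['image'][220:300,340:480,::-1],None,fx=4,fy=4))
"
```

```text
(array([ 0.4631, -0.3668,  0.1951]), 'closing deg', -90.0, 'j7', np.float64(-1.0), 'w', 0.0435, 't', 51.9)
wrist [(array([ 0.5378, -0.3664]), 0.0259, 798), (array([ 0.5098, -0.3369]), 0.026, 626), (array([ 0.51  , -0.3905]), 0.0258, 784), (array([ 0.4816, -0.3648]), 0.0259, 748)]
  stack {'n': 1815, 'ntop': 0, 'nrim': 194, 'ztop': 0.0419, 'ctr': array([ 0.6312, -0.0174]), 'res': 0.0009}
  stack {'n': 0}
  stack {'n': 0}
  stack {'n': 0}
  stack {'n': 0}
scene [(array([ 0.511 , -0.3569]), 0.0308, 105)]
  stack {'n': 191, 'ntop': 3, 'nrim': 27, 'ztop': 0.0393, 'ctr': array([ 0.627 , -0.0105]), 'res': 0.0012}
  stack {'n': 70, 'ntop': 16, 'nrim': 20, 'ztop': 0.0726, 'ctr': array([ 0.6274, -0.0123]), 'res': 0.0015, 'hc': array([0.6262, 0.0352]), 'ang': 91.5, 'dist': 0.0475}
  stack {'n': 79, 'ntop': 27, 'nrim': 28, 'ztop': 0.0729, 'ctr': array([ 0.6267, -0.0124]), 'res': 0.0018, 'hc': array([0.6244, 0.0041]), 'ang': 97.8, 'dist': 0.0167}
  stack {'n': 79, 'ntop': 19, 'nrim': 23, 'ztop': 0.0724, 'ctr': array([ 0.629 , -0.0151]), 'res': 0.0021, 'hc': array([ 0.6566, -0.0106]), 'ang': 9.2, 'dist': 0.0279}
  stack {'n': 66, 'ntop': 17, 'nrim': 15, 'ztop': 0.0718, 'ctr': array([ 0.6306, -0.014 ]), 'res': 0.0016, 'hc': array([ 0.6304, -0.031 ]), 'ang': -90.4, 'dist': 0.017}
KNOB 33 [0.53994056 0.39031304 0.10219473] ((539.8212280273438, 388.7017517089844), (10.662714958190918, 35.028961181640625), 83.0429458618164)
side []
  stack {'n': 14, 'ntop': 0, 'nrim': 2, 'ztop': 0.0328}
  stack {'n': 0}
  stack {'n': 0}
  stack {'n': 0}
  stack {'n': 0}
KNOB 15 [0.53587856 0.37971412 0.10179949] ((537.089111328125, 376.82977294921875), (14.424914360046387, 27.067928314208984), 69.24015045166016)
```

View pics/w8.png

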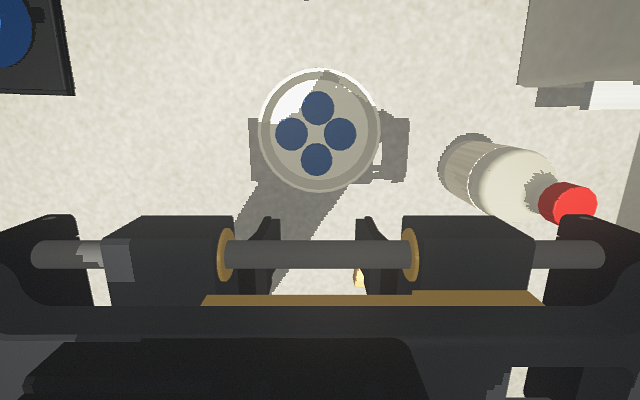

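View pics/k.png

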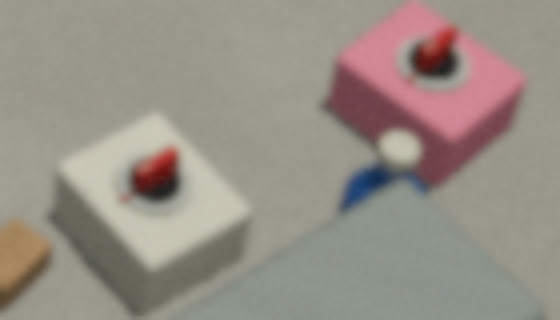

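All four tablets are flat in the tub, at (292,134), (317,108), (340,134) and (316,159). In the crop, the white box at (155,180) is the one meant; the pink one at (430,70) is the look-alike.

Request:
jog_arm(
  plan=[
    [0,0,-0.14,2,-46,-15,0],
    [0,0,-0.28,4,-92,-30,0],
    [0,0,-0.42,6,-138,-30,0],
    [0,0,-0.56,8,-184,-30,0],
    [0,0,-0.7,10,-230,-30,0],
    [0,0,-0.84,12,-276,-30,0],
    [0,0,-0.98,14,-322,-30,0],
    [0,0,-1.12,16,-368,-30,0],
    [0,0,-1.26,18,-414,-30,0],
    [0,0,-1.4,20,-460,-30,0],
    [0,0,-1.54,22,-506,-30,0],
    [0,0,-1.57,24,-540,-30,0],
  ],
)

```text
time: 53.25
ee_pos: [0.4861, 0.1778, 0.2228]
eef_rot: [0.704, 0.71, -0.0, -0.001]
ft_force: [-0.5, -0.9, -0.3]
width: 0.0434
grip_force: 0.0
```

```bash
python3 -c "
from h import *
print(tool(),status.read_state()['joint_positions'].round(2))
to(.60,.385,.225,90)
c=grab('scene');p=cloud(c);q=p[(p[...,1]>.47)&(p[...,1]<.9)&(p[...,0]>.45)&(p[...,0]<.85)&(p[...,2]>.1)&(p[...,2]<.4)];print(len(q),np.percentile(q,[1,50,99],axis=0).round(3))
"
```

```text
(array([0.4861, 0.1778, 0.2228]), 'closing deg', 0.5, 'j7', np.float64(-0.5), 'w', 0.0434, 't', 53.25) [ 0.15  0.15 -0.64  1.71  0.09  1.31 -0.5 ]
shift [206.2 115.7  -2. ] turn z -1.562 tilt deg 0.12
6779 [[0.516 0.529 0.104]
 [0.658 0.686 0.277]
 [0.838 0.733 0.285]]
```

Request:
jog_arm(
  plan=[
    [0,0,-0.14,40,25,0,0],
    [0,0,-0.28,80,50,0,0],
    [0,0,-0.42,120,75,0,0],
    [0,0,-0.56,160,100,0,0],
    [0,0,-0.7,200,115,0,0],
    [0,0,-0.84,206,115,0,0],
    [0,0,-0.98,206,115,0,0],
    [0,0,-1.12,206,115,0,0],
    [0,0,-1.26,206,115,0,0],
    [0,0,-1.4,206,115,0,0],
    [0,0,-1.54,206,115,0,0],
    [0,0,-1.56,206,115,0,0],
  ],
)

```text
time: 54.5
ee_pos: [0.6016, 0.3803, 0.222]
eef_rot: [0.004, 1.0, 0.0, -0.001]
ft_force: [-0.5, 0.9, 0.1]
width: 0.0435
grip_force: 0.0
```

Request:
jog_arm(
  plan=[
    [0,0,0,0,0,0,0],
    [0,0,0,0,0,0,0],
  ],
)

```text
time: 54.7
ee_pos: [0.6017, 0.38, 0.223]
eef_rot: [0.007, 1.0, 0.0, -0.0]
ft_force: [-0.0, 0.5, -0.2]
width: 0.0434
grip_force: 0.0
```

```bash
python3 -c "
from h import *
print(tool())
c=grab('wrist')
p=cloud(c);h=hsv(c); m=((h[...,0]<6)|(h[...,0]>172))&(h[...,1]>130)&(p[...,2]>.102)&(p[...,2]<.112)&(p[...,1]>.3)&(p[...,0]>.45); q=p[m]
(cx,cy),_,_=r=cv2.minAreaRect((q[:,:2]*1000).astype(np.float32)); print('KNOB',len(q),q.mean(0),r)
b=p[(abs(p[...,2]-.07)<.004)&(abs(p[...,0]-.54)<.09)&(abs(p[...,1]-.385)<.09)]; print(np.percentile(b,[1,99],axis=0))
to(cx/1e3,cy/1e3,.074,90)
cv2.imwrite('pics/w9.png',c['image'][:,:,::-1])
"
```

```text
(array([0.6017, 0.38  , 0.223 ]), 'closing deg', 89.2, 'j7', np.float64(0.66), 'w', 0.0434, 't', 54.7)
KNOB 518 [0.53903646 0.38492249 0.10476763] ((541.25537109375, 385.06170654296875), (11.074679374694824, 40.383209228515625), 89.13806915283203)
[[0.48836745 0.32266088 0.06680572]
 [0.59419527 0.44765002 0.07386468]]
shift [ 60.5   4.3 149.3] turn z -0.013 tilt deg 0.02
```

View pics/w9.png

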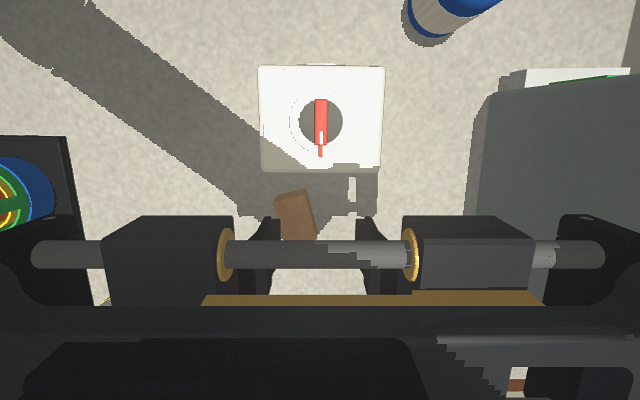

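The knob is at (321,121) on the white box, with its bar along x, centre (.541,.385). I'm gripping it above the black disc.

Request:
jog_arm(
  plan=[
    [0,0,-0.01,40,4,0,0],
    [0,0,-0.01,60,4,30,0],
    [0,0,-0.01,60,4,70,0],
    [0,0,-0.01,60,4,110,0],
    [0,0,-0.01,60,4,135,0],
    [0,0,-0.01,60,4,140,0],
    [0,0,-0.01,60,4,140,-1],
    [0,0,-0.01,60,4,140,-1],
    [0,0,-0.01,60,4,140,-1],
    [0,0,-0.01,60,4,140,-1],
    [0,0,-0.01,60,4,140,-1],
    [0,0,-0.01,60,4,140,-1],
  ],
  squeeze=30,
)

```text
time: 55.95
ee_pos: [0.5423, 0.3842, 0.0843]
eef_rot: [0.001, 1.0, -0.0, 0.0]
ft_force: [-0.8, -3.2, 5.9]
width: 0.0118
grip_force: 29.9
```

Request:
jog_arm(
  plan=[
    [0,0,0,0,0,0,-1],
    [0,0,0,0,0,0,-1],
  ],
)

```text
time: 56.15
ee_pos: [0.5423, 0.3842, 0.0843]
eef_rot: [0.001, 1.0, -0.0, 0.0]
ft_force: [-1.7, -2.1, 5.9]
width: 0.0118
grip_force: 29.9
```

Request:
jog_arm(
  plan=[
    [0,0,0.14,0,0,-1,-1],
    [0,0,0.28,0,0,-1,-1],
    [0,0,0.42,0,0,-1,-1],
    [0,0,0.56,0,0,-1,-1],
    [0,0,0.7,0,0,-1,-1],
    [0,0,0.84,0,0,-1,-1],
    [0,0,0.98,0,0,-1,-1],
    [0,0,1.1,0,0,-1,-1],
    [0,0,1.18,0,0,-1,-1],
    [0,0,1.22,0,0,-1,-1],
    [0,0,1.22,0,0,-1,-1],
    [0,0,1.22,0,0,-1,-1],
  ],
)

```text
time: 57.35
ee_pos: [0.5417, 0.3833, 0.0844]
eef_rot: [0.573, 0.819, -0.001, 0.0]
ft_force: [-1.2, -5.8, 3.4]
width: 0.0116
grip_force: 30.0
```

Request:
jog_arm(
  plan=[
    [0,0,0.01,0,0,0,-1],
    [0,0,0.01,0,0,0,-1],
    [0,0,0.01,0,0,0,-1],
    [0,0,0.01,0,0,0,-1],
    [0,0,0.01,0,0,0,-1],
  ],
)

```text
time: 57.85
ee_pos: [0.5417, 0.3833, 0.0844]
eef_rot: [0.577, 0.817, -0.001, 0.0]
ft_force: [-1.5, -5.7, 2.9]
width: 0.0117
grip_force: 30.1
```

```bash
python3 -c "
from h import *
print(tool(),status.read_state()['torque'],status.read_state()['ft_force'])
c=grab('wrist')
for n in('scene','side'):
  c=grab(n);p=cloud(c);h=hsv(c); m=((h[...,0]<6)|(h[...,0]>172))&(h[...,1]>130)&(p[...,2]>.08)&(p[...,2]<.116)&(abs(p[...,1]-.385)<.06)&(abs(p[...,0]-.54)<.06); q=p[m]
  if len(q)>8: print('KNOB',len(q),q.mean(0),cv2.minAreaRect((q[:,:2]*1000).astype(np.float32)))
"
```

```text
(array([0.5417, 0.3833, 0.0844]), 'closing deg', 19.5, 'j7', np.float64(-0.58), 'w', 0.0117, 't', 57.85) [-1.14444159  0.42351249  0.39129666] [-1.48927541 -5.68357787  2.92794809]
KNOB 25 [0.53744041 0.40237048 0.09469811] ((538.756591796875, 401.75848388671875), (10.504474639892578, 19.855127334594727), 63.1535530090332)
KNOB 9 [0.54302798 0.36697493 0.09101523] ((543.3657836914062, 367.0912780761719), (12.910812377929688, 7.888567924499512), 69.64191436767578)
```

Request:
jog_arm(
  plan=[
    [0,0,0,0,0,0,0.5],
    [0,0,0,0,0,0,0.5],
    [0,0,0,0,0,0,0.5],
    [0,0,0,0,0,0,0.5],
    [0,0,0,0,0,0,0.5],
    [0,0,0,0,0,-40,0.5],
    [0,0,0,0,0,-90,0.5],
    [0,0,0,-60,0,-140,0.5],
    [0,0,0,-100,-30,-140,0.5],
    [0,0,0,-100,-30,-140,0.5],
    [0,0,0,-100,-30,-140,0.5],
    [0,0,0,-100,-30,-140,0.5],
  ],
)

```text
time: 59.2
ee_pos: [0.547, 0.2808, 0.225]
eef_rot: [0.577, 0.817, 0.001, 0.0]
ft_force: [-0.5, 0.6, 0.8]
width: 0.0651
grip_force: 0.0
```

```bash
python3 -c "
from h import *
print(tool(),status.read_state()['ft_force'])
for n in('wrist','scene','side'):
  c=grab(n); print(n,tabs(c)); stack(c,5)
  p=cloud(c);h=hsv(c); m=((h[...,0]<6)|(h[...,0]>172))&(h[...,1]>130)&(p[...,2]>.09)&(p[...,2]<.116)&(abs(p[...,1]-.385)<.06)&(abs(p[...,0]-.54)<.06); q=p[m]
  if len(q)>8: print('KNOB',len(q),q.mean(0),cv2.minAreaRect((q[:,:2]*1000).astype(np.float32)))
  if n=='scene': cv2.imwrite('pics/s9.png',cv2.resize(c['image'][100:320,200:480,::-1],None,fx=2.5,fy=2.5))
"
```

```text
(array([0.547 , 0.2808, 0.225 ]), 'closing deg', 19.5, 'j7', np.float64(-0.37), 'w', 0.0651, 't', 59.2) [-0.50080975  0.59090935  0.79332038]
wrist []
  stack {'n': 0}
  stack {'n': 0}
  stack {'n': 0}
  stack {'n': 0}
  stack {'n': 0}
KNOB 631 [0.53950901 0.38440506 0.10419867] ((541.5030517578125, 384.8546447753906), (12.067991256713867, 41.651798248291016), 87.89388275146484)
scene [(array([ 0.5061, -0.36  ]), 0.0315, 104)]
  stack {'n': 189, 'ntop': 4, 'nrim': 13, 'ztop': 0.0468, 'ctr': array([ 0.6271, -0.0114]), 'res': 0.0007}
  stack {'n': 68, 'ntop': 15, 'nrim': 17, 'ztop': 0.071, 'ctr': array([ 0.6271, -0.013 ]), 'res': 0.0008, 'hc': array([0.6262, 0.0355]), 'ang': 91.1, 'dist': 0.0485}
  stack {'n': 81, 'ntop': 27, 'nrim': 27, 'ztop': 0.0726, 'ctr': array([ 0.6278, -0.0126]), 'res': 0.0012, 'hc': array([0.6238, 0.006 ]), 'ang': 102.1, 'dist': 0.019}
  stack {'n': 81, 'ntop': 21, 'nrim': 21, 'ztop': 0.0706, 'ctr': array([ 0.6297, -0.0143]), 'res': 0.002, 'hc': array([ 0.6502, -0.0147]), 'ang': -1.2, 'dist': 0.0205}
  stack {'n': 68, 'ntop': 16, 'nrim': 20, 'ztop': 0.0716, 'ct
[... 522 characters left out ...]
n': 19, 'ntop': 6, 'nrim': 8, 'ztop': 0.0717}
  stack {'n': 93, 'ntop': 22, 'nrim': 29, 'ztop': 0.0719, 'ctr': array([ 0.6271, -0.0141]), 'res': 0.0013, 'hc': array([ 0.59  , -0.0151]), 'ang': -178.5, 'dist': 0.037}
  stack {'n': 113, 'ntop': 28, 'nrim': 41, 'ztop': 0.0723, 'ctr': array([ 0.6306, -0.0145]), 'res': 0.0019, 'hc': array([ 0.645 , -0.0227]), 'ang': -29.6, 'dist': 0.0166}
  stack {'n': 65, 'ntop': 23, 'nrim': 13, 'ztop': 0.0727, 'ctr': array([ 0.6321, -0.0192]), 'res': 0.0015, 'hc': array([ 0.629 , -0.0403]), 'ang': -98.3, 'dist': 0.0214}
KNOB 27 [0.53619625 0.37886674 0.09881828] ((537.3530883789062, 378.6264953613281), (11.615890502929688, 29.87204933166504), 82.27545166015625)
```

View pics/s9.png

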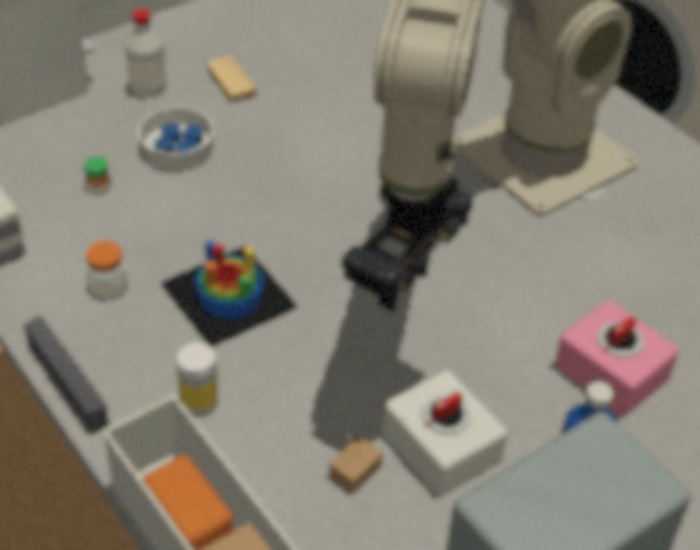

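The cups are nested in the tray at (230,290), the four tablets are in the tub at (175,138), and the knob at (445,407) is back at rest. The arm is clear, so I'm handing in.

```bash
python3 -c "
from bench import order
print(order.close_job())"
```

```text
the job is handed in; nothing more can be done
None
```

I handed the job in at about 59 s: all five cups are nested in the tray and the four tablets are in the tub; the knob was turned clockwise to its stop, held there and has sprung back; no verdict was returned.

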